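# Close down the chilled garnish caddy

### The arm

A 6-joint arm with a two-finger parallel gripper is mounted at the origin on a cart in front of the work surface, level with it; the furniture and walls round the work are solid. World frame = base frame: x ahead of the robot, y to its left, z up, the work surface at z = 0. Lengths are in m, angles in degrees, forces in N, time in s.
With the tool pointing down it reaches from about 0.275 to 0.85 m from the base axis. Payload 19 kg.
Tool frame: the origin (TCP) lies midway between the tips of the shut fingers; the grasp point (between the pads) lies 19 mm behind it; z points along the fingers, y is the line along which they close (so a half turn about z gives the same grasp; the last joint's range is limited). The gripper opens to 85 mm and grips with 20 to 120 N. Pads are 22 mm wide; open, the fingers measure 114 mm over their backs; the gripper's body (76 mm by 85 mm) begins 54 mm behind the grasp point. The pads swing forward as they close: fully open they stand 13 mm farther back than shut.
Start: joints at [-76.089, 8.623, 82.357, -0, 89.026, -7.678], TCP at [0.212, -0.535, 0.231] pointing down, gripper open.
Joint ranges: [-160.23, 160.23], [-39.13, 120.54], [6.94, 153.29], [-79.49, 259.48], [9.18, 160.14], [-161.06, 161.06]. Speed limits (degrees/s): [108.29, 108.29, 127.2, 172.46, 172.46, 172.46].

### API

Orientations are given as a 3x3 rotation matrix whose columns are the frame's x, y, z axes.
In Python, from bench import ctrl gives the robot as it stands.
- The arm moves only by the tool move_arm, never from a script. Its argument "commands" is a list of rows, each an object with "delta_pos": the shift along the tool's x, y, z each as a share of 0.12 m, from -1 to 1, a list of three; "angular": the turn, a rotation vector about the tool's x, y, z each as a share of 360 degrees, from -1 to 1, a list of three; "claw": the opening, from 0 (shut) to 1 (fully open). A call has exactly 5 rows; each row is the pose to reach, as a shift and turn from the pose commanded when the call began, along the tool's axes at that moment, turning the shorter way round; what a row does not reach only later rows make up. A row lasts 1/8 s, in which the tool goes at most 62.5 mm and 10.7 degrees, less where a joint would pass 70% of its speed; a pose out of reach is approached as far as the arm can. A call with a number of a shift or a turn outside -1 to 1 is refused whole. A call with a gripper value outside its range is refused whole. The fingers move at their own pace and stop on an object; the grip force is fixed at half the most. Time passes only in rows, so rows that repeat a pose let the fingers close, or fill a call up. It gives the time, the measured TCP pose, the force, the opening and the grip force at its end, in the units of the state.
- ctrl.get_state(): the state, without advancing time (a new reading comes with each control period).
- ctrl.snapshot(name): name is "scene" or "top"; returns a dict with "img" (480x640x3 uint8, blue, green, red), "vertical_fov" (degrees; the focal length in pixels is half the picture's height over the tangent of half this angle, whatever the lens; pixels are square), "cx", "cy" (the principal point, pixels), "extrinsics" (4x4, takes a point from camera to world coordinates). Camera axes: x right, y down, z forward; pixel columns grow to the right and rows downward; lengths in m; the calibration is good to about 2 mm. A picture is of the moment at which its call begins. There is no depth.
- ctrl.finish_job(): hands the job in; it is judged then, once.
The state is a dict: "time_s": time; "joints": joint angles; "dq": joint speeds; "joint_torque": joint torques, N m; "tcp_pos": TCP position; "tool_rot": TCP orientation; "ft_force": force on the tool from outside, world axes, zero at the start; "moment": the same for the moment, N m; "width": opening from 0.0 (shut) to 1.0 (fully open); "grip_force": force on a finger pad.
Only numpy, scipy, OpenCV 4.12 (cv2) and the standard library are available. Lean on these libraries where they do the work, as an engineer would, in place of code of your own. Each camera call takes 0.05 s, during which the arm holds its last target. There are 200 camera calls.

### The job

Close down the chilled garnish caddy: first turn the thermostat knob down in its well fully anticlockwise to off, then lift the clear cover off and stand it on the bare worktop, and lift out the hold-down bar and lay it flat on the wooden carrying tray. Move every garnish jar from the bin to the tray, standing upright and not dropped, and finally put the cover back on the empty bin so that it sits fully down over the coaming. Leave the other bar things as they are.

Things in the scene. Friction and masses are not known exactly. Their poses are not given: they have to be found in the camera images.
- caddy: Chilled garnish caddy, fixed. Origin on the worktop under the middle of its square bin; x to the back, y left, z up. Bin 176 x 176 mm outside, 146 x 146 inside, flat rim 100 mm up; black coaming round the mouth, 154 x 154 mm outside, to 106 mm. On its right (-y) the control housing, 176 (x) x 110 mm (y -98 to -208), top 135 mm up, with the thermostat knob in a round well in its top.
- bin_centre (a point): Centre of the bin's mouth at rim height (100 mm), where the cover's origin belongs. Below it the bin is open down to its floor, 20 mm above the worktop, where a low cross-shaped rib (16 mm wide, to 32 mm) makes four jar pockets centred 40 mm either side in the caddy's x and y. Front and rear walls have notches for the hold-down bar (floor at 88 mm).
- dial_axis (a point): Point on the vertical axis of the thermostat knob at the top of its grip bar, 123 mm above the worktop, 153 mm right of the bin's middle. The well round it is 92 mm wide with vertical walls, rim 12 mm above this point, floor 34 mm below it: 39 mm from each flat side of the grip bar to the wall, so fingers opened wide do not go in.
- dial_pointer (a point): End of the white pointer line on top of the grip bar, 20 mm from the axis; turns with the knob and gives its direction.
- thermostat (a joint): Knob angle, rad: 0 is off (a stop; pointer toward the red dot at the caddy's front, -x), growing clockwise seen from above to 4.2; off is anticlockwise. Grip bar 44 mm long (along the pointer), 14 mm thick, 26 mm high (97 to 123 mm above the worktop) on a disc 56 mm wide and 6 mm high. Stays where it is left; friction 0.06 N m.
- cover: Clear plastic box cover, open below, 172 x 172 mm outside, 164 x 164 inside, 46 mm high, about 0.25 kg. Origin in the middle of its lower edge, z up. Black fin handle on top: 60 mm long (cover's x), 14 mm thick (y), 46 to 70 mm above the origin. On the caddy it goes round the coaming with 5 mm play a side and rests on the rim, sides parallel to the bin's.
- bar: Steel hold-down bar: flat strip 160 mm long (x), 36 mm wide, 6 mm thick, about 0.16 kg, its ends in the bin's front and rear notches. Origin at the centre of its underside. Black upright fin in the middle: 46 mm long (x), 12 mm thick (y), 6 to 46 mm above the origin. It lies over the jars' shoulders, so they cannot come out before it; lifts straight up.
- carry_tray: Dark wooden carrying tray, 250 mm (its x) x 190 mm (its y), fixed to the worktop, left of the caddy; origin under its centre. Floor 6 mm above the worktop, rim 8 mm thick and 20 mm high. Between tray and caddy the worktop is bare but for a steel bar spoon that is fixed near the front edge. Over the back of the worktop, from 620 mm ahead of the robot, hangs a wall shelf, underside 440 mm up.
- olive_jar: Glass garnish jar with green olives, 60 mm wide, 112 mm high with its fixed lid, 0.2 kg; may be absent (None). Origin at the centre of its base, z up. Shoulder at 62 mm, steel lid 34 mm wide to 74 mm, wooden knob 24 mm wide from 74 to 112 mm above the base, to lift it by. Starts in any pocket of the bin, knobs of neighbours 80 mm apart.
- cherry_jar: Glass garnish jar with red cherries, 60 mm wide, 112 mm high with its fixed lid, 0.2 kg; may be absent (None). Origin at the centre of its base, z up. Shoulder at 62 mm, steel lid 34 mm wide to 74 mm, wooden knob 24 mm wide from 74 to 112 mm above the base, to lift it by. Starts in any pocket of the bin, knobs of neighbours 80 mm apart.
- onion_jar: Glass garnish jar with white cocktail onions, 60 mm wide, 112 mm high with its fixed lid, 0.2 kg; may be absent (None). Origin at the centre of its base, z up. Shoulder at 62 mm, steel lid 34 mm wide to 74 mm, wooden knob 24 mm wide from 74 to 112 mm above the base, to lift it by. Starts in any pocket of the bin, knobs of neighbours 80 mm apart.
- kumquat_jar: Glass garnish jar with orange kumquats, 60 mm wide, 112 mm high with its fixed lid, 0.2 kg; may be absent (None). Origin at the centre of its base, z up. Shoulder at 62 mm, steel lid 34 mm wide to 74 mm, wooden knob 24 mm wide from 74 to 112 mm above the base, to lift it by. Starts in any pocket of the bin, knobs of neighbours 80 mm apart.
- jigger: Bystander: steel double jigger, 44 mm across, 88 mm high. Not part of the job.
- shaker: Bystander: steel cocktail shaker, 70 mm across, 217 mm high. Not part of the job.
- bitters_orange: Bystander: small dropper bottle, 48 mm across, 142 mm high. Not part of the job.
- bitters_herb: Bystander: small dropper bottle, 43 mm across, 132 mm high. Not part of the job.
- bottle_opener: Bystander: flat bottle opener with blue handle, 154 mm. Not part of the job.
- coaster: Bystander: square slate coaster, 92 x 92 x 8 mm. Not part of the job.

How it is judged (in metres and radians):
On the way, in this order (a step that is already met when the one before it is completed fails the run):
1. the thermostat is turned off (value of joint thermostat below 0.15 rad), for 0.2 s.
2. the cover is off the caddy and stands on the worktop (height (world z) of cover below 0.012 m and angle between cover's own z axis and vertical below 0.1 rad and horizontal distance between cover and bin_centre above 0.15 m), for 0.2 s.
3. the hold-down bar lies on the carrying tray (x of bar in the frame of carry_tray between -0.105 and 0.105 m and y of bar in the frame of carry_tray between -0.085 and 0.085 m and z of bar in the frame of carry_tray below 0.012 m and angle between bar's own z axis and vertical below 0.1 rad), for 0.2 s.
At the end, for the whole second after the job is handed in: Thermostat under 0.15 rad; bar flat on the tray floor and every jar upright on it (within 0.1 rad; jar centres within 100 x 70 mm of the tray centre, bar within 105 x 85 mm); cover down on the rim (10 mm of the centre, 4 mm of its height, 0.05 rad); all at rest (all of step 3 and value of joint thermostat below 0.15 rad and linear speed of each of bar, olive_jar, cherry_jar, onion_jar, kumquat_jar, cover below 0.03 m/s and x of olive_jar in the frame of carry_tray between -0.1 and 0.1 m and y of olive_jar in the frame of carry_tray between -0.07 and 0.07 m and z of each of olive_jar, cherry_jar, onion_jar, kumquat_jar in the frame of carry_tray below 0.014 m and angle between each of olive_jar, cherry_jar, onion_jar, kumquat_jar's own z axis and vertical below 0.1 rad and x of cherry_jar in the frame of carry_tray between -0.1 and 0.1 m and y of cherry_jar in the frame of carry_tray between -0.07 and 0.07 m and x of onion_jar in the frame of carry_tray between -0.1 and 0.1 m and y of onion_jar in the frame of carry_tray between -0.07 and 0.07 m and x of kumquat_jar in the frame of carry_tray between -0.1 and 0.1 m and y of kumquat_jar in the frame of carry_tray between -0.07 and 0.07 m and horizontal distance between cover and bin_centre below 0.01 m and height (world z) of cover between 0.096 and 0.104 m and angle between cover's own z axis and vertical below 0.05 rad); the robot touches nothing.
It fails at once if a bystander is pushed more than 4 cm or knocked over (distance of any of jigger, shaker, bitters_orange, bitters_herb, bottle_opener, coaster from where it was at the start of the episode above 0.04 m or angle between any of jigger, shaker, bitters_orange, bitters_herb's own z axis and vertical above 0.6 rad).
It fails at once if a garnish jar is tipped over (more than 35 degrees) (angle between any of olive_jar, cherry_jar, onion_jar, kumquat_jar's own z axis and vertical above 0.61 rad).
It fails at once if a garnish jar is dropped or thrown (moving faster than 0.9 m/s out of the gripper's hold) ((linear speed of olive_jar above 0.9 m/s and contact force between the fingers and olive_jar below 0.1 N) or (linear speed of cherry_jar above 0.9 m/s and contact force between the fingers and cherry_jar below 0.1 N) or (linear speed of onion_jar above 0.9 m/s and contact force between the fingers and onion_jar below 0.1 N) or (linear speed of kumquat_jar above 0.9 m/s and contact force between the fingers and kumquat_jar below 0.1 N)).
Of olive_jar, cherry_jar, onion_jar, kumquat_jar only 2 to 4 are there at a start; the rules pass over those that are not, and their reading is None.
At some moment in a run one of cover, bar may be knocked a few centimetres aside while the robot is not near it.
It also fails if it takes over 210 s, if anything falls off the work surface, if the arm or the gripper's body presses on something with over 40 N, if the wrist force passes 120 N, or if a joint passes its speed limit or range.

## Working session

There is one attempt and no reset: what is moved stays moved. The work goes in short steps, Python scripts to look and compute and a tool call to move; the robot and the scene stay as the last step left them, time stands still between calls to the robot, and variables do not carry over. Pictures are saved under pics/ and viewed, at most 14 in all, crops included, and the job is handed in when it is done.

Besides the shell and the picture viewer there is one more tool, called after "Emit:" by a JSON object that holds its "fn" and its "kwargs", one argument or row to a line. move_arm: Moves the arm, as the interface text tells. Shift numbers are shares of 0.12 m and turn numbers shares of 360 degrees, none past 1 either way. Its arguments: {"type":"object","properties":{"commands":{"type":"array"}},"required":["commands"]}

```bash
mkdir -p pics; cat > h.py <<'E'
import numpy as np, cv2
from bench import ctrl
def snap(name,fn=None):
    s=ctrl.snapshot(name)
    if fn: cv2.imwrite('pics/'+fn,s['img'])
    return s
def cam(s):
    f=240/np.tan(np.radians(s['vertical_fov'])/2); return f,s['cx'],s['cy'],np.array(s['extrinsics'])
def px2w(s,u,v,z):
    f,cx,cy,E=cam(s); d=E[:3,:3]@np.array([(u-cx)/f,(v-cy)/f,1]); o=E[:3,3]
    return o+d*(z-o[2])/d[2]
def w2px(s,p):
    f,cx,cy,E=cam(s); q=E[:3,:3].T@(np.array(p)-E[:3,3]); return np.array([cx+f*q[0]/q[2],cy+f*q[1]/q[2]])
E
python3 - <<'E'
from h import *
for n in('top','scene'):
    s=snap(n,n+'0.png'); print(n,s['vertical_fov'],s['cx'],s['cy'],np.round(s['extrinsics'],3).tolist(), [k for k in s])
st=ctrl.get_state(); print(st)
E
```

```text
top 53.15415251269215 320.4504717496555 242.36403297095578 [[0.009, -0.988, 0.154, 0.31], [-0.998, -0.018, -0.054, -0.056], [0.057, -0.153, -0.987, 1.514], [0.0, 0.0, 0.0, 1.0]] ['img', 'vertical_fov', 'cx', 'cy', 'extrinsics']
scene 56.06767135825045 323.87441161133324 241.85943727347228 [[-0.509, -0.614, 0.604, -0.313], [-0.861, 0.366, -0.354, 0.385], [-0.004, -0.7, -0.714, 1.077], [0.0, 0.0, 0.0, 1.0]] ['img', 'vertical_fov', 'cx', 'cy', 'extrinsics']
{'time_s': 0.1, 'joints': array([-7.60890388e+01,  8.64867367e+00,  8.23882060e+01,  9.14590974e-04,
        8.90258046e+01, -7.67715838e+00]), 'dq': array([-0.00027462,  0.03525815, -0.15847985, -0.02686722, -0.05330093,
        0.0120167 ]), 'joint_torque': array([ 7.73688167e-03, -7.14373755e+01, -5.71794748e+01,  7.55785049e-05,
        7.18144482e-03, -4.84311624e-05]), 'tcp_pos': array([ 0.21149977, -0.53445965,  0.23073979]), 'tool_rot': array([[ 9.29852921e-01,  3.67931359e-01, -2.47531627e-04],
       [ 3.67931406e-01, -9.29852324e-01,  1.06579583e-03],
       [ 1.61971849e-04, -1.08210802e-03, -9.99999401e-01]]), 'ft_force': array([ 0.08973415, -1.5108947 , -0.3474395 ]), 'moment': array([-0.03316906, -0.00247024, -0.00942692]), 'grip_force': 0.0, 'width': 0.9996906620630716}
```

View pics/top0.png

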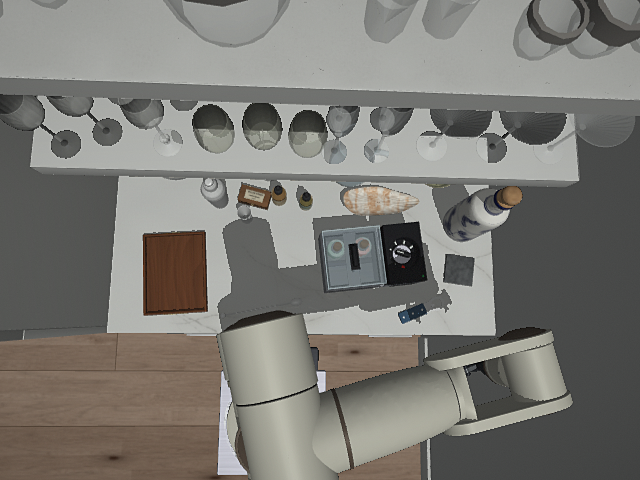

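View pics/scene0.png

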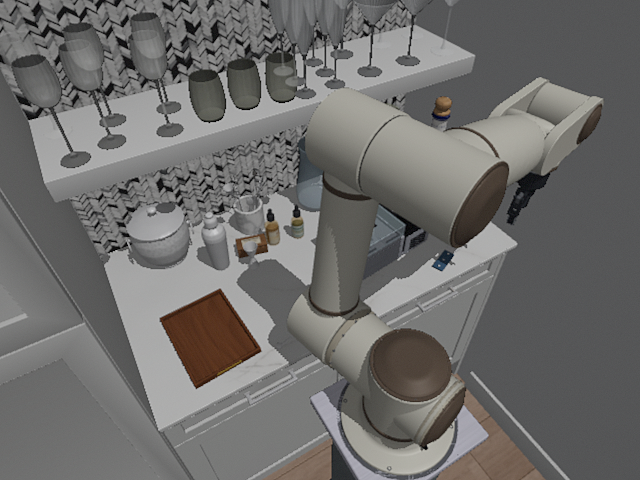

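The top view shows the tray at (175,272), the caddy at (353,257) and the knob at (402,253). There seem to be two jars at (337,247) and (363,247). I'll zoom in to measure.

```bash
python3 - <<'E'
import cv2
a=cv2.imread('pics/top0.png')
cv2.imwrite('pics/c1.png',cv2.resize(a[205:305,310:440],None,fx=6,fy=6,interpolation=cv2.INTER_CUBIC))
cv2.imwrite('pics/c2.png',cv2.resize(a[170:330,130:330],None,fx=4,fy=3.75,interpolation=cv2.INTER_CUBIC))
E
```

```text
(no output)
```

View pics/c1.png

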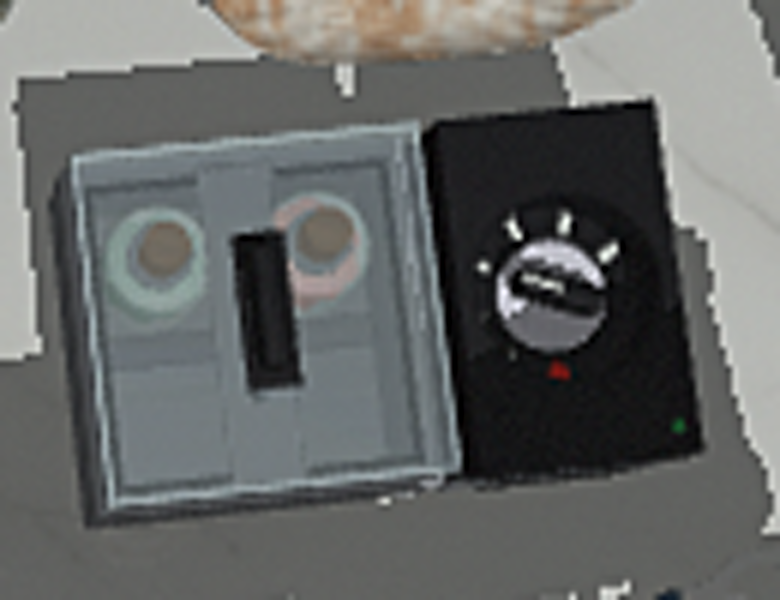

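View pics/c2.png

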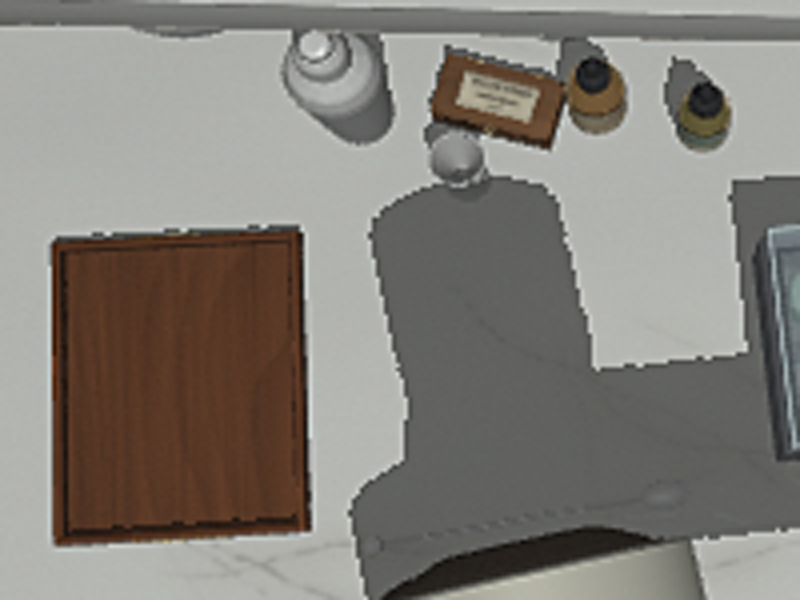

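Two jars only, olive in the rear left pocket and cherry in the rear right. The front pockets are empty. The knob pointer faces left, at about 100° from off.

```bash
python3 - <<'E'
from h import *
import pickle
s=ctrl.snapshot('top'); 
c1=lambda x,y,z: px2w(s,310+(x+.5)/6-.5,205+(y+.5)/6-.5,z)
c2=lambda x,y,z: px2w(s,130+(x+.5)/4-.5,170+(y+.5)/3.75-.5,z)
def quad(P):
    P=np.array(P)[:,:2]; print(np.round(P,3).tolist(),'c',np.round(P.mean(0),4),'edges',np.round([np.linalg.norm(P[i]-P[(i+1)%4]) for i in range(4)],3))
    for a,b in((3,0),(2,1)):
        d=P[b]-P[a]; print('  xdir deg',np.degrees(np.arctan2(d[1],d[0])))
    for a,b in((1,0),(2,3)):
        d=P[b]-P[a]; print('  ydir deg',np.degrees(np.arctan2(d[1],d[0]))-90)
print('cover');quad([c1(*p,.146) for p in((72,158),(420,125),(462,475),(110,505))])
print('housing');quad([c1(*p,.135) for p in((430,125),(655,100),(703,450),(468,480))])
print('tray');quad([c2(*p,.02) for p in((52,240),(300,227),(312,530),(55,545))])
print('fin top ends',c1(258,232,.17),c1(276,388,.17), 'mean of 4', np.mean([c1(*p,.17) for p in((232,235),(285,230),(302,383),(250,390))],0))
print('knobs',c1(165,248,.132),c1(325,232,.132))
print('disc',c1(552,296,.095),'pointer',c1(522,278,.123),c1(562,288,.123),'bar ends',c1(515,272,.123),c1(605,300,.123))
for n,p,z in(('jigger',(458,150),.088),('spoonR',(665,492),.005),('spoonL',(372,545),.005),('herb',(706,95),.132),('orange',(592,70),.142),('shaker',(318,42),.217)): print(n,c2(*p,z))
E
```

```text
cover
[[0.557, -0.135], [0.577, -0.305], [0.407, -0.323], [0.39, -0.154]] c [ 0.4828 -0.2292] edges [0.171 0.171 0.17  0.168]
  xdir deg 6.6907284819302495
  xdir deg 6.2512882627881385
  ydir deg 6.609558904642753
  ydir deg 5.569985590715149
housing
[[0.579, -0.311], [0.594, -0.424], [0.421, -0.444], [0.405, -0.328]] c [ 0.4999 -0.3768] edges [0.113 0.174 0.117 0.175]
  xdir deg 5.490551848624349
  xdir deg 6.5174360840637915
  ydir deg 7.533126220897927
  ydir deg 7.927283006082433
tray
[[0.561, 0.413], [0.575, 0.224], [0.325, 0.204], [0.312, 0.395]] c [0.4432 0.3091] edges [0.19  0.251 0.192 0.25 ]
  xdir deg 4.242430603370391
  xdir deg 4.7004439092100165
  ydir deg 4.424477096806996
  ydir deg 4.154604709269293
fin top ends [ 0.51895865 -0.2220862   0.17      ] [ 0.44475797 -0.23054414  0.17      ] mean of 4 [ 0.48209599 -0.22644362  0.17      ]
knobs [ 0.51615247 -0.18124131  0.132     ] [ 0.52545749 -0.25971372  0.132     ]
disc [ 0.50075249 -0.37986968  0.095     ] pointer [ 0.50568877 -0.35867883  0.123     ] [ 0.50105438 -0.3785331   0.123     ] bar ends [ 0.50861479 -0.35523666  0.123     ] [ 0.49544812 -0.39987573  0.123     ]
jigger [0.6283488  0.09663476 0.088     ]
spoonR [ 0.35960846 -0.06445094  0.005     ]
spoonL [0.31384742 0.16006232 0.005     ]
herb [ 0.66695049 -0.08867129  0.132     ]
orange [ 0.68246203 -0.00454618  0.142     ]
shaker [0.67863217 0.1813288  0.217     ]
```

```bash
cat >> h.py <<'E'
def ang(st): R=np.array(st['tool_rot']); return np.degrees(np.arctan2(R[1,0],R[0,0]))
def plan(*wps, cur=None):
    """wps: (x,y,z,xangle or None); each relative to the previous one = one call"""
    st=ctrl.get_state(); p=np.array(st['tcp_pos']); a=ang(st)
    if cur is not None: p=np.array(cur[:3]); a=cur[3]
    print('t',round(st['time_s'],2),'at',np.round(p,4),'ang',round(a,2),'w',round(st['width'],3),'F',np.round(st['ft_force'],1),'J6',round(st['joints'][5],1))
    for w in wps:
        d=(np.array(w[:3])-p); c,s_=np.cos(np.radians(a)),np.sin(np.radians(a))
        t=np.array([d@[c,s_,0],d@[s_,-c,0],-d[2]])/.12
        a2=a if w[3] is None else w[3]
        da=(a2-a+180)%360-180
        print(w,'->',np.round(t,3),'turn z',round(-da/360,4))
        p=np.array(w[:3]); a=a2
E
python3 -c "
from h import *
s=ctrl.snapshot('top'); print('bottle base?',px2w(s,455,235,0), px2w(s,465,240,0),'coaster',px2w(s,459,270,0))
plan((.212,-.425,.231,73.5),(.30,-.38,.20,73.5),(.40,-.38,.2,73.5),(.5,-.38,.17,73.5),(.5,-.38,.102,None))"
```

```text
bottle base? [ 0.57864107 -0.57860757  0.        ] [ 0.56274199 -0.61119353  0.        ] coaster [ 0.46437811 -0.5877992   0.        ]
t 0.2 at [ 0.2115 -0.5345  0.2309] ang 21.59 w 1.003 F [ 0.4 -1.2  0. ] J6 -7.7
(0.212, -0.425, 0.231, 73.5) -> [ 0.34  -0.847 -0.001] turn z -0.1442
(0.3, -0.38, 0.2, 73.5) -> [0.568 0.597 0.258] turn z -0.0
(0.4, -0.38, 0.2, 73.5) -> [ 0.237  0.799 -0.   ] turn z -0.0
(0.5, -0.38, 0.17, 73.5) -> [0.237 0.799 0.25 ] turn z -0.0
(0.5, -0.38, 0.102, None) -> [0.    0.    0.567] turn z -0.0
```

Emit:
{"fn": "move_arm", "kwargs": {
  "commands": [
    {"delta_pos": [0.34, -0.847, 0], "angular": [0, 0, -0.029], "claw": 0.45},
    {"delta_pos": [0.34, -0.847, 0], "angular": [0, 0, -0.058], "claw": 0.45},
    {"delta_pos": [0.34, -0.847, 0], "angular": [0, 0, -0.087], "claw": 0.45},
    {"delta_pos": [0.34, -0.847, 0], "angular": [0, 0, -0.116], "claw": 0.45},
    {"delta_pos": [0.34, -0.847, 0], "angular": [0, 0, -0.144], "claw": 0.45}
  ]
}}

```text
time_s: 0.82
tcp_pos: [0.2121, -0.4249, 0.2313]
tool_rot: [[0.279, 0.96, -0.0], [0.96, -0.279, 0.0], [0.0, -0.0, -1.0]]
ft_force: [0.2, -0.2, 0.5]
width: 0.449
grip_force: 0.0
```

Emit:
{"fn": "move_arm", "kwargs": {
  "commands": [
    {"delta_pos": [0.3, 0.3, 0.1], "angular": [0, 0, 0], "claw": 0.45},
    {"delta_pos": [0.57, 0.6, 0.26], "angular": [0, 0, 0], "claw": 0.45},
    {"delta_pos": [0.57, 0.6, 0.26], "angular": [0, 0, 0], "claw": 0.45},
    {"delta_pos": [0.57, 0.6, 0.26], "angular": [0, 0, 0], "claw": 0.45},
    {"delta_pos": [0.57, 0.6, 0.26], "angular": [0, 0, 0], "claw": 0.45}
  ]
}}

```text
time_s: 1.45
tcp_pos: [0.3, -0.3807, 0.2005]
tool_rot: [[0.286, 0.958, 0.0], [0.958, -0.286, -0.001], [-0.0, 0.0, -1.0]]
ft_force: [0.7, 0.3, 0.6]
width: 0.449
grip_force: 0.0
```

Emit:
{"fn": "move_arm", "kwargs": {
  "commands": [
    {"delta_pos": [0.12, 0.4, 0], "angular": [0, 0, 0], "claw": 0.45},
    {"delta_pos": [0.237, 0.8, 0], "angular": [0, 0, 0], "claw": 0.45},
    {"delta_pos": [0.237, 0.8, 0], "angular": [0, 0, 0], "claw": 0.45},
    {"delta_pos": [0.237, 0.8, 0], "angular": [0, 0, 0], "claw": 0.45},
    {"delta_pos": [0.237, 0.8, 0], "angular": [0, 0, 0], "claw": 0.45}
  ]
}}

```text
time_s: 2.08
tcp_pos: [0.3997, -0.3807, 0.2004]
tool_rot: [[0.287, 0.958, 0.0], [0.958, -0.287, -0.0], [-0.0, 0.0, -1.0]]
ft_force: [-0.3, 0.2, 0.4]
width: 0.451
grip_force: 0.0
```

```bash
python3 -c "
from h import *
plan((.5,-.38,.17,73.5),(.5,-.38,.102,None))
s=snap('scene'); a=s['img']; u=w2px(s,(.5,-.38,.12)).astype(int); print(u)
cv2.imwrite('pics/s1.png',cv2.resize(a[max(u[1]-75,0):u[1]+75,u[0]-100:u[0]+100],None,fx=4,fy=4,interpolation=cv2.INTER_CUBIC))"
```

```text
t 2.08 at [ 0.3997 -0.3807  0.2004] ang 73.35 w 0.451 F [-0.3  0.2  0.4] J6 -34.9
(0.5, -0.38, 0.17, 73.5) -> [0.245 0.799 0.253] turn z -0.0004
(0.5, -0.38, 0.102, None) -> [0.    0.    0.567] turn z -0.0
[401 207]
```

Emit:
{"fn": "move_arm", "kwargs": {
  "commands": [
    {"delta_pos": [0.12, 0.4, 0], "angular": [0, 0, 0], "claw": 0.45},
    {"delta_pos": [0.245, 0.8, 0.1], "angular": [0, 0, 0], "claw": 0.45},
    {"delta_pos": [0.245, 0.8, 0.25], "angular": [0, 0, 0], "claw": 0.45},
    {"delta_pos": [0.245, 0.8, 0.25], "angular": [0, 0, 0], "claw": 0.45},
    {"delta_pos": [0.245, 0.8, 0.25], "angular": [0, 0, 0], "claw": 0.45}
  ]
}}

```text
time_s: 2.75
tcp_pos: [0.5002, -0.3798, 0.171]
tool_rot: [[0.286, 0.958, 0.0], [0.958, -0.286, -0.0], [-0.0, 0.0, -1.0]]
ft_force: [0.3, -0.1, 0.3]
width: 0.451
grip_force: 0.0
```

Emit:
{"fn": "move_arm", "kwargs": {
  "commands": [
    {"delta_pos": [0, 0, 0.15], "angular": [0, 0, 0], "claw": 0.45},
    {"delta_pos": [0, 0, 0.3], "angular": [0, 0, 0], "claw": 0.45},
    {"delta_pos": [0, 0, 0.45], "angular": [0, 0, 0], "claw": 0.45},
    {"delta_pos": [0, 0, 0.565], "angular": [0, 0, 0], "claw": 0.45},
    {"delta_pos": [0, 0, 0.565], "angular": [0, 0, 0], "claw": 0.45}
  ]
}}

```text
time_s: 3.38
tcp_pos: [0.5007, -0.379, 0.1008]
tool_rot: [[0.285, 0.958, -0.002], [0.958, -0.285, 0.002], [0.001, -0.002, -1.0]]
ft_force: [0.6, -0.0, 0.3]
width: 0.449
grip_force: 0.0
```

```bash
python3 -c "
from h import *
plan()
s=snap('scene'); a=s['img']; u=w2px(s,(.5,-.38,.12)).astype(int); print(u)
cv2.imwrite('pics/s1.png',cv2.resize(a[u[1]-75:u[1]+75,u[0]-100:u[0]+100],None,fx=4,fy=4,interpolation=cv2.INTER_CUBIC))"
```

```text
t 3.38 at [ 0.5007 -0.379   0.1008] ang 73.43 w 0.449 F [ 0.6 -0.   0.3] J6 -27.6
[401 207]
```

View pics/s1.png

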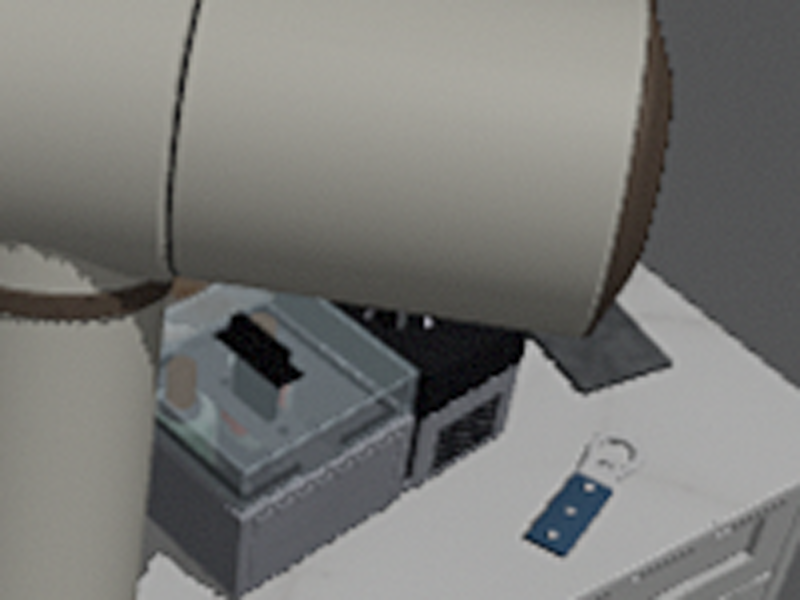

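The arm hides the knob, but there was no contact force on the way down. I'll close the fingers and then turn.

Emit:
{"fn": "move_arm", "kwargs": {
  "commands": [
    {"delta_pos": [0, 0, 0], "angular": [0, 0, 0], "claw": 0.3},
    {"delta_pos": [0, 0, 0], "angular": [0, 0, 0], "claw": 0.2},
    {"delta_pos": [0, 0, 0], "angular": [0, 0, 0], "claw": 0},
    {"delta_pos": [0, 0, 0], "angular": [0, 0, 0], "claw": 0},
    {"delta_pos": [0, 0, 0], "angular": [0, 0, 0], "claw": 0}
  ]
}}

```text
time_s: 4.05
tcp_pos: [0.5024, -0.3801, 0.1034]
tool_rot: [[0.285, 0.959, 0.003], [0.959, -0.285, -0.002], [-0.001, 0.004, -1.0]]
ft_force: [9.1, -4.5, 1.9]
width: 0.147
grip_force: 61.7
```

```bash
python3 -c "
from h import *
plan(); print(ctrl.get_state()['moment'],ctrl.get_state()['grip_force'])"
```

```text
t 4.05 at [ 0.5024 -0.3801  0.1034] ang 73.44 w 0.147 F [ 9.1 -4.5  1.9] J6 -27.6
[-0.56463253 -1.36377709 -0.01690307] 61.65826499462128
```

Emit:
{"fn": "move_arm", "kwargs": {
  "commands": [
    {"delta_pos": [0, 0.015, 0], "angular": [0, 0, -0.028], "claw": 0},
    {"delta_pos": [0, 0.015, 0], "angular": [0, 0, -0.056], "claw": 0},
    {"delta_pos": [0, 0.015, 0], "angular": [0, 0, -0.084], "claw": 0},
    {"delta_pos": [0, 0.015, 0], "angular": [0, 0, -0.112], "claw": 0},
    {"delta_pos": [0, 0.015, 0], "angular": [0, 0, -0.14], "claw": 0}
  ]
}}

```text
time_s: 4.68
tcp_pos: [0.5027, -0.3803, 0.1033]
tool_rot: [[-0.561, 0.828, 0.0], [0.828, 0.561, -0.001], [-0.001, -0.0, -1.0]]
ft_force: [-4.5, 0.8, 7.1]
width: 0.151
grip_force: 62.5
```

Emit:
{"fn": "move_arm", "kwargs": {
  "commands": [
    {"delta_pos": [0, 0, 0], "angular": [0, 0, -0.028], "claw": 0},
    {"delta_pos": [0, 0, 0], "angular": [0, 0, -0.056], "claw": 0},
    {"delta_pos": [0, 0, 0], "angular": [0, 0, -0.084], "claw": 0},
    {"delta_pos": [0, 0, 0], "angular": [0, 0, -0.112], "claw": 0},
    {"delta_pos": [0, 0, 0], "angular": [0, 0, -0.14], "claw": 0}
  ]
}}

```text
time_s: 5.3
tcp_pos: [0.5028, -0.3803, 0.1033]
tool_rot: [[-0.995, 0.095, 0.0], [0.095, 0.995, -0.001], [-0.001, -0.001, -1.0]]
ft_force: [-3.5, 0.8, 7.6]
width: 0.144
grip_force: 62.5
```

```bash
python3 -c "
from h import *
plan(); print(ctrl.get_state()['moment'],ctrl.get_state()['grip_force'])"
```

```text
t 5.3 at [ 0.5028 -0.3803  0.1033] ang 174.55 w 0.144 F [-3.5  0.8  7.6] J6 -128.6
[-0.11573817  0.59501117 -0.03722647] 62.455644607543945
```

Emit:
{"fn": "move_arm", "kwargs": {
  "commands": [
    {"delta_pos": [0, 0, 0], "angular": [0, 0, -0.008], "claw": 0},
    {"delta_pos": [0, 0, 0], "angular": [0, 0, -0.016], "claw": 0},
    {"delta_pos": [0, 0, 0], "angular": [0, 0, -0.024], "claw": 0},
    {"delta_pos": [0, 0, 0], "angular": [0, 0, -0.032], "claw": 0},
    {"delta_pos": [0, 0, 0], "angular": [0, 0, -0.032], "claw": 0}
  ]
}}

```text
time_s: 5.92
tcp_pos: [0.5029, -0.3803, 0.1034]
tool_rot: [[-0.995, -0.101, 0.001], [-0.101, 0.995, -0.001], [-0.0, -0.001, -1.0]]
ft_force: [-4.1, 0.1, 7.2]
width: 0.147
grip_force: 62.5
```

```bash
python3 -c "
from h import *
plan(); print(ctrl.get_state()['moment'],ctrl.get_state()['grip_force'])"
```

```text
t 5.92 at [ 0.5029 -0.3803  0.1034] ang -174.2 w 0.147 F [-4.1  0.1  7.2] J6 -139.9
[-0.08845497  0.61796265  0.03491354] 62.461620569229126
```

Emit:
{"fn": "move_arm", "kwargs": {
  "commands": [
    {"delta_pos": [0, 0, 0], "angular": [0, 0, -0.002], "claw": 0},
    {"delta_pos": [0, 0, 0], "angular": [0, 0, -0.004], "claw": 0},
    {"delta_pos": [0, 0, 0], "angular": [0, 0, -0.006], "claw": 0},
    {"delta_pos": [0, 0, 0], "angular": [0, 0, -0.008], "claw": 0},
    {"delta_pos": [0, 0, 0], "angular": [0, 0, -0.008], "claw": 0}
  ]
}}

```text
time_s: 6.55
tcp_pos: [0.5029, -0.3803, 0.1034]
tool_rot: [[-0.989, -0.15, 0.001], [-0.15, 0.989, -0.001], [-0.001, -0.001, -1.0]]
ft_force: [-3.1, 1.0, 7.1]
width: 0.146
grip_force: 63.1
```

```bash
python3 -c "
from h import *
plan(); print(ctrl.get_state()['moment'],ctrl.get_state()['grip_force'])"
```

```text
t 6.55 at [ 0.5029 -0.3803  0.1034] ang -171.4 w 0.146 F [-3.1  1.   7.1] J6 -142.7
[ 0.0114056   0.49735235 -0.88037246] 63.067342042922974
```

The moment rose to 0.88 N m, so the knob is at its stop. I'll release and lift.

Emit:
{"fn": "move_arm", "kwargs": {
  "commands": [
    {"delta_pos": [0, 0, 0], "angular": [0, 0, 0.006], "claw": 0.2},
    {"delta_pos": [0, 0, 0], "angular": [0, 0, 0.006], "claw": 0.45},
    {"delta_pos": [0, 0, 0], "angular": [0, 0, 0.006], "claw": 0.45},
    {"delta_pos": [0, 0, 0], "angular": [0, 0, 0.006], "claw": 0.45},
    {"delta_pos": [0, 0, 0], "angular": [0, 0, 0.006], "claw": 0.45}
  ]
}}

```text
time_s: 7.18
tcp_pos: [0.5028, -0.3799, 0.1022]
tool_rot: [[-0.994, -0.113, -0.0], [-0.113, 0.994, 0.0], [0.0, 0.0, -1.0]]
ft_force: [0.7, 0.2, -0.0]
width: 0.449
grip_force: 0.0
```

Emit:
{"fn": "move_arm", "kwargs": {
  "commands": [
    {"delta_pos": [0, 0, -0.25], "angular": [0, 0, 0], "claw": 0.45},
    {"delta_pos": [0, 0, -0.5], "angular": [0, 0, 0], "claw": 0.45},
    {"delta_pos": [0, 0, -0.9], "angular": [0, 0, 0], "claw": 0.45},
    {"delta_pos": [0, 0, -0.9], "angular": [0, 0, 0], "claw": 0.45},
    {"delta_pos": [0, 0, -0.9], "angular": [0, 0, 0], "claw": 0.45}
  ]
}}

```text
time_s: 7.8
tcp_pos: [0.5027, -0.3798, 0.2098]
tool_rot: [[-0.994, -0.113, -0.0], [-0.113, 0.994, 0.0], [0.0, 0.0, -1.0]]
ft_force: [-0.6, -0.3, 0.6]
width: 0.452
grip_force: 0.0
```

```bash
python3 -c "
from h import *
s=snap('top'); a=s['img']
cv2.imwrite('pics/t2.png',cv2.resize(a[205:305,310:440],None,fx=6,fy=6,interpolation=cv2.INTER_CUBIC))
plan((.495,-.33,.205,-173.5),(.4825,-.228,.2,-173.5),(.4825,-.228,.149,-173.5))"
```

```text
t 7.85 at [ 0.5026 -0.3797  0.2092] ang -173.53 w 0.448 F [ 0.1 -0.4 -0.2] J6 -140.5
(0.495, -0.33, 0.205, -173.5) -> [0.016 0.418 0.035] turn z -0.0001
(0.4825, -0.228, 0.2, -173.5) -> [0.007 0.856 0.042] turn z -0.0
(0.4825, -0.228, 0.149, -173.5) -> [0.    0.    0.425] turn z -0.0
```

View pics/t2.png

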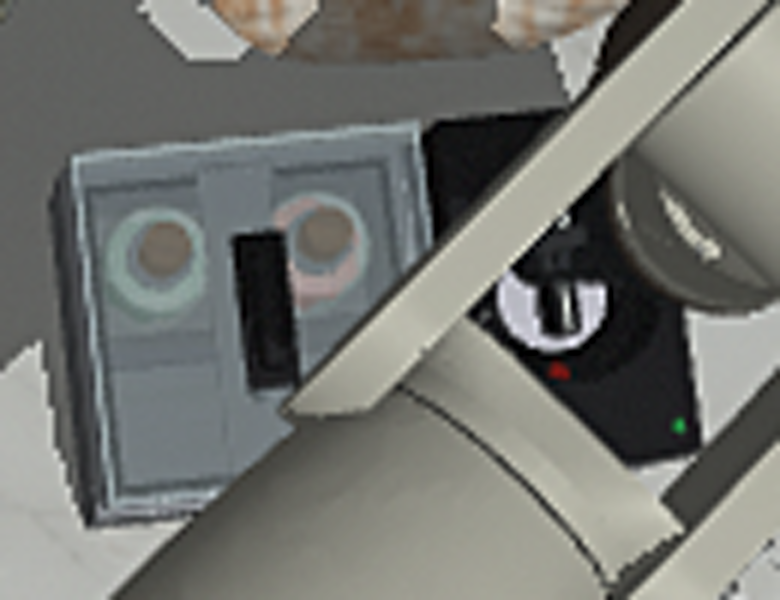

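The knob is off, with its pointer line toward the red dot at crop (558,370), and the cover is undisturbed. Next is the cover.

Emit:
{"fn": "move_arm", "kwargs": {
  "commands": [
    {"delta_pos": [0.01, 0.418, 0], "angular": [0, 0, 0], "claw": 0.6},
    {"delta_pos": [0.015, 0.85, 0.02], "angular": [0, 0, 0], "claw": 0.6},
    {"delta_pos": [0.015, 1.0, 0.04], "angular": [0, 0, 0], "claw": 0.6},
    {"delta_pos": [0.015, 1.0, 0.04], "angular": [0, 0, 0], "claw": 0.6},
    {"delta_pos": [0.015, 1.0, 0.04], "angular": [0, 0, 0], "claw": 0.6}
  ]
}}

```text
time_s: 8.48
tcp_pos: [0.4876, -0.2617, 0.2051]
tool_rot: [[-0.994, -0.112, -0.001], [-0.112, 0.994, 0.0], [0.0, 0.0, -1.0]]
ft_force: [0.5, -0.8, -0.2]
width: 0.602
grip_force: 0.0
```

```bash
python3 -c "
from h import *
plan((.484,-.2275,.2,-173.5),(.484,-.2275,.149,-173.5))"
```

```text
t 8.47 at [ 0.4876 -0.2617  0.2051] ang -173.55 w 0.602 F [ 0.5 -0.8 -0.2] J6 -132.6
(0.484, -0.2275, 0.2, -173.5) -> [-0.002  0.287  0.042] turn z -0.0001
(0.484, -0.2275, 0.149, -173.5) -> [0.    0.    0.425] turn z -0.0
```

Emit:
{"fn": "move_arm", "kwargs": {
  "commands": [
    {"delta_pos": [0, 0.287, 0.04], "angular": [0, 0, 0], "claw": 0.6},
    {"delta_pos": [0, 0.287, 0.04], "angular": [0, 0, 0], "claw": 0.6},
    {"delta_pos": [0, 0.287, 0.2], "angular": [0, 0, 0], "claw": 0.6},
    {"delta_pos": [0, 0.287, 0.35], "angular": [0, 0, 0], "claw": 0.6},
    {"delta_pos": [0, 0.287, 0.46], "angular": [0, 0, 0], "claw": 0.6}
  ]
}}

```text
time_s: 9.1
tcp_pos: [0.4835, -0.2272, 0.1489]
tool_rot: [[-0.994, -0.112, -0.001], [-0.112, 0.994, 0.001], [0.001, 0.001, -1.0]]
ft_force: [-0.6, 1.1, 0.1]
width: 0.604
grip_force: 0.0
```

Emit:
{"fn": "move_arm", "kwargs": {
  "commands": [
    {"delta_pos": [0, 0, 0], "angular": [0, 0, 0], "claw": 0.4},
    {"delta_pos": [0, 0, 0], "angular": [0, 0, 0], "claw": 0.2},
    {"delta_pos": [0, 0, 0], "angular": [0, 0, 0], "claw": 0},
    {"delta_pos": [0, 0, 0], "angular": [0, 0, 0], "claw": 0},
    {"delta_pos": [0, 0, 0], "angular": [0, 0, 0], "claw": 0}
  ]
}}

```text
time_s: 9.72
tcp_pos: [0.484, -0.2269, 0.1511]
tool_rot: [[-0.994, -0.113, 0.001], [-0.113, 0.994, -0.001], [-0.001, -0.001, -1.0]]
ft_force: [0.5, -0.1, 6.4]
width: 0.142
grip_force: 59.9
```

```bash
python3 -c "
from h import *
plan()"
```

```text
t 9.72 at [ 0.484  -0.2269  0.1511] ang -173.53 w 0.142 F [ 0.5 -0.1  6.4] J6 -129.9
```

Emit:
{"fn": "move_arm", "kwargs": {
  "commands": [
    {"delta_pos": [0, 0, -0.1], "angular": [0, 0, 0], "claw": 0},
    {"delta_pos": [0, 0, -0.25], "angular": [0, 0, 0], "claw": 0},
    {"delta_pos": [0, 0, -0.5], "angular": [0, 0, 0], "claw": 0},
    {"delta_pos": [0, 0, -0.75], "angular": [0, 0, 0], "claw": 0},
    {"delta_pos": [0, 0, -0.75], "angular": [0, 0, 0], "claw": 0}
  ]
}}

```text
time_s: 10.35
tcp_pos: [0.4844, -0.2271, 0.2435]
tool_rot: [[-0.994, -0.113, 0.004], [-0.113, 0.994, -0.002], [-0.003, -0.003, -1.0]]
ft_force: [0.6, 0.0, -1.8]
width: 0.149
grip_force: 58.9
```

```bash
python3 -c "
from h import *
plan((.484,-.12,.24,-173.5),(.485,-.02,.24,-173.5),(.485,.035,.15,-173.5),(.485,.035,.056,-173.5))"
```

```text
t 10.35 at [ 0.4844 -0.2271  0.2435] ang -173.52 w 0.149 F [ 0.6  0.  -1.8] J6 -129.8
(0.484, -0.12, 0.24, -173.5) -> [-0.097  0.887  0.029] turn z -0.0001
(0.485, -0.02, 0.24, -173.5) -> [-0.103  0.827 -0.   ] turn z -0.0
(0.485, 0.035, 0.15, -173.5) -> [-0.052  0.455  0.75 ] turn z -0.0
(0.485, 0.035, 0.056, -173.5) -> [0.    0.    0.783] turn z -0.0
```

Emit:
{"fn": "move_arm", "kwargs": {
  "commands": [
    {"delta_pos": [-0.03, 0.25, 0], "angular": [0, 0, 0], "claw": 0},
    {"delta_pos": [-0.06, 0.55, 0], "angular": [0, 0, 0], "claw": 0},
    {"delta_pos": [-0.1, 0.88, 0], "angular": [0, 0, 0], "claw": 0},
    {"delta_pos": [-0.1, 0.88, 0], "angular": [0, 0, 0], "claw": 0},
    {"delta_pos": [-0.1, 0.88, 0], "angular": [0, 0, 0], "claw": 0}
  ]
}}

```text
time_s: 10.98
tcp_pos: [0.4836, -0.1205, 0.2401]
tool_rot: [[-0.994, -0.113, -0.0], [-0.113, 0.994, 0.0], [0.0, 0.0, -1.0]]
ft_force: [0.0, -0.1, -2.1]
width: 0.147
grip_force: 59.1
```

Emit:
{"fn": "move_arm", "kwargs": {
  "commands": [
    {"delta_pos": [-0.03, 0.25, 0], "angular": [0, 0, 0], "claw": 0},
    {"delta_pos": [-0.06, 0.55, 0], "angular": [0, 0, 0], "claw": 0},
    {"delta_pos": [-0.1, 0.83, 0], "angular": [0, 0, 0], "claw": 0},
    {"delta_pos": [-0.1, 0.83, 0], "angular": [0, 0, 0], "claw": 0},
    {"delta_pos": [-0.1, 0.83, 0], "angular": [0, 0, 0], "claw": 0}
  ]
}}

```text
time_s: 11.6
tcp_pos: [0.4845, -0.0209, 0.2401]
tool_rot: [[-0.994, -0.112, -0.0], [-0.112, 0.994, -0.0], [0.0, -0.0, -1.0]]
ft_force: [-0.2, 0.3, -2.8]
width: 0.149
grip_force: 59.3
```

Emit:
{"fn": "move_arm", "kwargs": {
  "commands": [
    {"delta_pos": [-0.03, 0.25, 0.1], "angular": [0, 0, 0], "claw": 0},
    {"delta_pos": [-0.05, 0.45, 0.3], "angular": [0, 0, 0], "claw": 0},
    {"delta_pos": [-0.05, 0.45, 0.6], "angular": [0, 0, 0], "claw": 0},
    {"delta_pos": [-0.05, 0.45, 0.85], "angular": [0, 0, 0], "claw": 0},
    {"delta_pos": [-0.05, 0.45, 0.85], "angular": [0, 0, 0], "claw": 0}
  ]
}}

```text
time_s: 12.22
tcp_pos: [0.4834, 0.0333, 0.1366]
tool_rot: [[-0.994, -0.111, -0.004], [-0.111, 0.994, 0.0], [0.004, 0.001, -1.0]]
ft_force: [0.3, -0.4, -2.0]
width: 0.15
grip_force: 59.3
```

```bash
python3 -c "
from h import *
plan((.485,.035,.056,-173.5))"
```

```text
t 12.22 at [0.4834 0.0333 0.1366] ang -173.61 w 0.15 F [ 0.3 -0.4 -2. ] J6 -101.6
(0.485, 0.035, 0.056, -173.5) -> [-0.015  0.012  0.672] turn z -0.0003
```

Emit:
{"fn": "move_arm", "kwargs": {
  "commands": [
    {"delta_pos": [0, 0, 0.25], "angular": [0, 0, 0], "claw": 0},
    {"delta_pos": [0, 0, 0.5], "angular": [0, 0, 0], "claw": 0},
    {"delta_pos": [0, 0, 0.65], "angular": [0, 0, 0], "claw": 0},
    {"delta_pos": [0, 0, 0.7], "angular": [0, 0, 0], "claw": 0},
    {"delta_pos": [0, 0, 0.72], "angular": [0, 0, 0], "claw": 0}
  ]
}}

```text
time_s: 12.85
tcp_pos: [0.485, 0.0339, 0.0529]
tool_rot: [[-0.994, -0.112, 0.001], [-0.112, 0.994, -0.0], [-0.001, -0.0, -1.0]]
ft_force: [0.0, -0.4, -1.8]
width: 0.15
grip_force: 59.4
```

```bash
python3 -c "
from h import *
plan()"
```

```text
t 12.85 at [0.485  0.0339 0.0529] ang -173.56 w 0.15 F [ 0.  -0.4 -1.8] J6 -101.5
```

Still about 1.5 mm up, so I'll lower a touch, open and rise.

Emit:
{"fn": "move_arm", "kwargs": {
  "commands": [
    {"delta_pos": [0, 0, 0.01], "angular": [0, 0, 0], "claw": 0},
    {"delta_pos": [0, 0, 0.015], "angular": [0, 0, 0], "claw": 0},
    {"delta_pos": [0, 0, 0.015], "angular": [0, 0, 0], "claw": 0.2},
    {"delta_pos": [0, 0, 0.015], "angular": [0, 0, 0], "claw": 0.5},
    {"delta_pos": [0, 0, 0.015], "angular": [0, 0, 0], "claw": 0.6}
  ]
}}

```text
time_s: 13.48
tcp_pos: [0.4843, 0.0343, 0.0502]
tool_rot: [[-0.994, -0.113, 0.0], [-0.113, 0.994, 0.0], [-0.0, 0.0, -1.0]]
ft_force: [1.0, -0.5, 0.1]
width: 0.592
grip_force: 0.0
```

Emit:
{"fn": "move_arm", "kwargs": {
  "commands": [
    {"delta_pos": [0, 0, -0.1], "angular": [0, 0, 0], "claw": 0.6},
    {"delta_pos": [0, 0, -0.4], "angular": [0, 0, 0], "claw": 0.6},
    {"delta_pos": [0, 0, -0.8], "angular": [0, 0, 0], "claw": 0.6},
    {"delta_pos": [0, 0, -1], "angular": [0, 0, 0], "claw": 0.6},
    {"delta_pos": [0, 0, -1], "angular": [0, 0, 0], "claw": 0.6}
  ]
}}

```text
time_s: 14.1
tcp_pos: [0.4851, 0.0342, 0.1727]
tool_rot: [[-0.994, -0.113, 0.004], [-0.113, 0.994, -0.0], [-0.004, -0.001, -1.0]]
ft_force: [-0.1, 0.1, 0.2]
width: 0.6
grip_force: 0.0
```

```bash
python3 -c "
from h import *
s=snap('top'); a=s['img']
cv2.imwrite('pics/t3.png',cv2.resize(a[205:305,230:430],None,fx=4,fy=6,interpolation=cv2.INTER_CUBIC))
plan((.485,-.07,.21,-173.5),(.485,-.15,.21,-173.5),(.484,-.2275,.2,-173.5))"
```

```text
t 14.15 at [0.4845 0.0343 0.171 ] ang -173.53 w 0.6 F [ 0.3  0.1 -0.6] J6 -101.5
(0.485, -0.07, 0.21, -173.5) -> [ 0.094 -0.864 -0.325] turn z -0.0001
(0.485, -0.15, 0.21, -173.5) -> [ 0.075 -0.662 -0.   ] turn z -0.0
(0.484, -0.2275, 0.2, -173.5) -> [ 0.081 -0.641  0.083] turn z -0.0
```

View pics/t3.png

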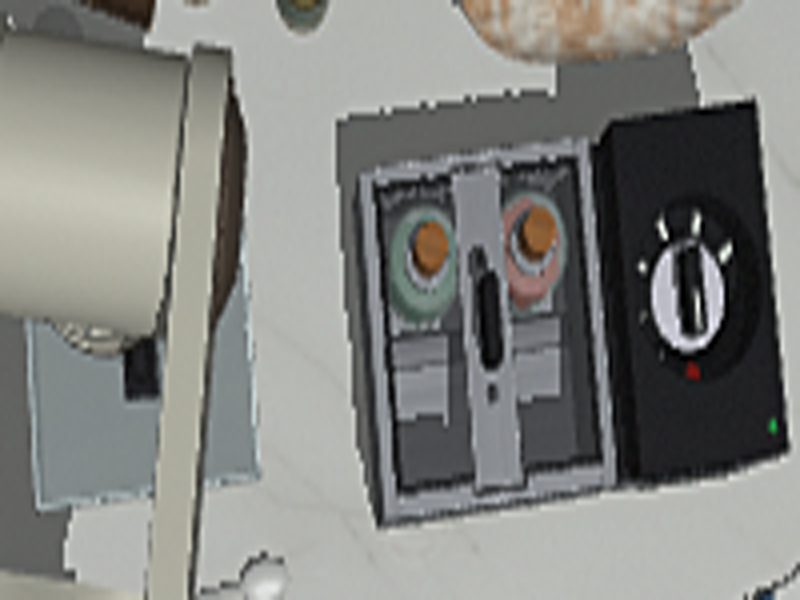

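The bar is in place in its notches with its fin at crop (488,318). The jar knobs are at (431,248) and (538,232).

```bash
python3 -c "
from h import *
s=ctrl.snapshot('top')
c=lambda x,y,z: np.round(px2w(s,230+(x+.5)/4-.5,205+(y+.5)/6-.5,z),4)
print('fin',c(488,318,.134),'strip',c(475,182,.094),c(498,488,.094),(c(475,182,.094)+c(498,488,.094))/2)
print('knobs',c(431,246,.132),c(538,231,.132)); 
P=[c(x,y,.1) for x,y in((362,173),(588,140),(615,487),(380,524))]; print(P,np.mean(P,0))
p=c(475,182,.094)-c(498,488,.094); print(np.degrees(np.arctan2(p[1],p[0])))
"
```

```text
fin [ 0.4823 -0.2237  0.134 ] strip [ 0.556  -0.2187  0.094 ] [ 0.4026 -0.236   0.094 ] [ 0.4793  -0.22735  0.094  ]
knobs [ 0.5172 -0.1821  0.132 ] [ 0.526  -0.2608  0.132 ]
[array([ 0.5579, -0.133 ,  0.1   ]), array([ 0.578 , -0.3038,  0.1   ]), array([ 0.4039, -0.3225,  0.1   ]), array([ 0.3835, -0.1479,  0.1   ])] [ 0.480825 -0.2268    0.1     ]
6.434461846751426
```

Emit:
{"fn": "move_arm", "kwargs": {
  "commands": [
    {"delta_pos": [0.02, -0.2, -0.2], "angular": [0, 0, 0], "claw": 0.6},
    {"delta_pos": [0.06, -0.6, -0.33], "angular": [0, 0, 0], "claw": 0.6},
    {"delta_pos": [0.1, -0.95, -0.33], "angular": [0, 0, 0], "claw": 0.6},
    {"delta_pos": [0.1, -0.95, -0.33], "angular": [0, 0, 0], "claw": 0.6},
    {"delta_pos": [0.1, -0.95, -0.33], "angular": [0, 0, 0], "claw": 0.6}
  ]
}}

```text
time_s: 14.82
tcp_pos: [0.4848, -0.0801, 0.2089]
tool_rot: [[-0.994, -0.112, -0.002], [-0.112, 0.994, 0.001], [0.001, 0.001, -1.0]]
ft_force: [0.6, 0.5, -0.3]
width: 0.6
grip_force: 0.0
```

Emit:
{"fn": "move_arm", "kwargs": {
  "commands": [
    {"delta_pos": [0.04, -0.4, 0], "angular": [0, 0, 0], "claw": 0.6},
    {"delta_pos": [0.1, -0.9, 0], "angular": [0, 0, 0], "claw": 0.6},
    {"delta_pos": [0.1, -0.9, 0], "angular": [0, 0, 0], "claw": 0.6},
    {"delta_pos": [0.1, -0.9, 0], "angular": [0, 0, 0], "claw": 0.6},
    {"delta_pos": [0.1, -0.9, 0], "angular": [0, 0, 0], "claw": 0.6}
  ]
}}

```text
time_s: 15.45
tcp_pos: [0.4856, -0.1876, 0.2097]
tool_rot: [[-0.993, -0.114, -0.0], [-0.114, 0.993, 0.0], [-0.0, 0.0, -1.0]]
ft_force: [0.5, -0.0, -0.5]
width: 0.601
grip_force: 0.0
```

```bash
python3 -c "
from h import *
plan((.484,-.2275,.2,-173.5),(.484,-.2275,.105,-173.5))
"
```

```text
t 15.45 at [ 0.4856 -0.1876  0.2097] ang -173.43 w 0.601 F [ 0.5 -0.  -0.5] J6 -126.2
(0.484, -0.2275, 0.2, -173.5) -> [ 0.051 -0.329  0.081] turn z 0.0002
(0.484, -0.2275, 0.105, -173.5) -> [0.    0.    0.792] turn z -0.0
```

Emit:
{"fn": "move_arm", "kwargs": {
  "commands": [
    {"delta_pos": [0.09, -0.316, 0.05], "angular": [0, 0, 0], "claw": 0.45},
    {"delta_pos": [0.09, -0.316, 0.2], "angular": [0, 0, 0], "claw": 0.45},
    {"delta_pos": [0.09, -0.316, 0.45], "angular": [0, 0, 0], "claw": 0.45},
    {"delta_pos": [0.09, -0.316, 0.7], "angular": [0, 0, 0], "claw": 0.45},
    {"delta_pos": [0.09, -0.316, 0.9], "angular": [0, 0, 0], "claw": 0.45}
  ]
}}

```text
time_s: 16.08
tcp_pos: [0.4789, -0.2262, 0.1002]
tool_rot: [[-0.993, -0.114, -0.001], [-0.114, 0.993, 0.001], [0.001, 0.001, -1.0]]
ft_force: [-0.8, -0.1, 0.2]
width: 0.448
grip_force: 0.0
```

Emit:
{"fn": "move_arm", "kwargs": {
  "commands": [
    {"delta_pos": [0, 0, 0], "angular": [0, 0, 0], "claw": 0.3},
    {"delta_pos": [0, 0, 0], "angular": [0, 0, 0], "claw": 0.15},
    {"delta_pos": [0, 0, 0], "angular": [0, 0, 0], "claw": 0},
    {"delta_pos": [0, 0, 0], "angular": [0, 0, 0], "claw": 0},
    {"delta_pos": [0, 0, 0], "angular": [0, 0, 0], "claw": 0}
  ]
}}

```text
time_s: 16.7
tcp_pos: [0.4795, -0.2279, 0.1028]
tool_rot: [[-0.994, -0.113, 0.002], [-0.113, 0.994, -0.0], [-0.002, -0.0, -1.0]]
ft_force: [1.1, 3.8, 8.2]
width: 0.13
grip_force: 59.7
```

```bash
python3 -c "
from h import *
plan()
"
```

```text
t 16.7 at [ 0.4795 -0.2279  0.1028] ang -173.53 w 0.13 F [1.1 3.8 8.2] J6 -130.2
```

Emit:
{"fn": "move_arm", "kwargs": {
  "commands": [
    {"delta_pos": [0, 0, -0.1], "angular": [0, 0, 0], "claw": 0},
    {"delta_pos": [0, 0, -0.25], "angular": [0, 0, 0], "claw": 0},
    {"delta_pos": [0, 0, -0.5], "angular": [0, 0, 0], "claw": 0},
    {"delta_pos": [0, 0, -0.75], "angular": [0, 0, 0], "claw": 0},
    {"delta_pos": [0, 0, -0.9], "angular": [0, 0, 0], "claw": 0}
  ]
}}

```text
time_s: 17.32
tcp_pos: [0.4792, -0.2282, 0.2122]
tool_rot: [[-0.994, -0.113, 0.002], [-0.113, 0.994, -0.001], [-0.002, -0.001, -1.0]]
ft_force: [0.2, -0.3, -2.6]
width: 0.126
grip_force: 58.6
```

Emit:
{"fn": "move_arm", "kwargs": {
  "commands": [
    {"delta_pos": [-0.01, 0.15, 0], "angular": [0, 0, 0], "claw": 0},
    {"delta_pos": [-0.02, 0.35, 0], "angular": [0, 0, 0], "claw": 0},
    {"delta_pos": [-0.03, 0.55, 0], "angular": [0, 0, 0], "claw": 0},
    {"delta_pos": [-0.035, 0.77, 0], "angular": [0, 0, 0], "claw": 0},
    {"delta_pos": [-0.04, 0.98, 0], "angular": [0, 0, 0], "claw": 0}
  ]
}}

```text
time_s: 17.95
tcp_pos: [0.4697, -0.1087, 0.2087]
tool_rot: [[-0.994, -0.113, -0.001], [-0.113, 0.994, 0.001], [0.001, 0.001, -1.0]]
ft_force: [0.2, 0.8, -1.7]
width: 0.129
grip_force: 58.7
```

Emit:
{"fn": "move_arm", "kwargs": {
  "commands": [
    {"delta_pos": [-0.01, 0.2, 0], "angular": [0, 0, 0], "claw": 0},
    {"delta_pos": [-0.02, 0.4, 0], "angular": [0, 0, 0], "claw": 0},
    {"delta_pos": [-0.03, 0.6, 0], "angular": [0, 0, 0], "claw": 0},
    {"delta_pos": [-0.035, 0.8, 0], "angular": [0, 0, 0], "claw": 0},
    {"delta_pos": [-0.04, 0.98, 0], "angular": [0, 0, 0], "claw": 0}
  ]
}}

```text
time_s: 18.58
tcp_pos: [0.4611, 0.0085, 0.2088]
tool_rot: [[-0.994, -0.113, -0.001], [-0.113, 0.994, 0.001], [0.001, 0.001, -1.0]]
ft_force: [-0.8, -0.1, -2.0]
width: 0.132
grip_force: 58.7
```

Emit:
{"fn": "move_arm", "kwargs": {
  "commands": [
    {"delta_pos": [-0.01, 0.2, 0], "angular": [0, 0, 0], "claw": 0},
    {"delta_pos": [-0.02, 0.4, 0], "angular": [0, 0, 0], "claw": 0},
    {"delta_pos": [-0.03, 0.6, 0], "angular": [0, 0, 0], "claw": 0},
    {"delta_pos": [-0.035, 0.8, 0], "angular": [0, 0, 0], "claw": 0},
    {"delta_pos": [-0.04, 0.98, 0], "angular": [0, 0, 0], "claw": 0}
  ]
}}

```text
time_s: 19.2
tcp_pos: [0.4524, 0.1257, 0.2088]
tool_rot: [[-0.994, -0.113, -0.002], [-0.113, 0.994, 0.0], [0.002, 0.0, -1.0]]
ft_force: [-0.1, 0.2, -1.0]
width: 0.131
grip_force: 58.7
```

Emit:
{"fn": "move_arm", "kwargs": {
  "commands": [
    {"delta_pos": [-0.01, 0.2, 0], "angular": [0, 0, 0], "claw": 0},
    {"delta_pos": [-0.02, 0.4, 0], "angular": [0, 0, 0], "claw": 0},
    {"delta_pos": [-0.03, 0.6, 0], "angular": [0, 0, 0], "claw": 0},
    {"delta_pos": [-0.035, 0.8, 0], "angular": [0, 0, 0], "claw": 0},
    {"delta_pos": [-0.04, 0.98, 0], "angular": [0, 0, 0], "claw": 0}
  ]
}}

```text
time_s: 19.82
tcp_pos: [0.4438, 0.2429, 0.2087]
tool_rot: [[-0.994, -0.113, -0.002], [-0.113, 0.994, -0.0], [0.002, -0.0, -1.0]]
ft_force: [-0.4, -0.3, -1.8]
width: 0.13
grip_force: 58.7
```

```bash
python3 -c "
from h import *
plan((.4375,.359,.205,-175.6),(.4375,.359,.1,-175.6),(.4375,.359,.023,-175.6))
"
```

```text
t 19.82 at [0.4438 0.2429 0.2087] ang -173.5 w 0.13 F [-0.4 -0.3 -1.8] J6 -76.6
(0.4375, 0.359, 0.205, -175.6) -> [-0.058  0.967  0.031] turn z 0.0058
(0.4375, 0.359, 0.1, -175.6) -> [0.    0.    0.875] turn z -0.0
(0.4375, 0.359, 0.023, -175.6) -> [0.    0.    0.642] turn z -0.0
```

Emit:
{"fn": "move_arm", "kwargs": {
  "commands": [
    {"delta_pos": [-0.01, 0.2, 0], "angular": [0, 0, 0], "claw": 0},
    {"delta_pos": [-0.025, 0.4, 0], "angular": [0, 0, 0.003], "claw": 0},
    {"delta_pos": [-0.04, 0.7, 0], "angular": [0, 0, 0.006], "claw": 0},
    {"delta_pos": [-0.058, 0.967, 0], "angular": [0, 0, 0.006], "claw": 0},
    {"delta_pos": [-0.058, 0.967, 0], "angular": [0, 0, 0.006], "claw": 0}
  ]
}}

```text
time_s: 20.45
tcp_pos: [0.4373, 0.3595, 0.2084]
tool_rot: [[-0.997, -0.077, -0.002], [-0.077, 0.997, -0.001], [0.002, -0.001, -1.0]]
ft_force: [-0.3, 0.2, -1.6]
width: 0.127
grip_force: 58.8
```

Emit:
{"fn": "move_arm", "kwargs": {
  "commands": [
    {"delta_pos": [0, 0, 0.15], "angular": [0, 0, 0], "claw": 0},
    {"delta_pos": [0, 0, 0.4], "angular": [0, 0, 0], "claw": 0},
    {"delta_pos": [0, 0, 0.65], "angular": [0, 0, 0], "claw": 0},
    {"delta_pos": [0, 0, 0.9], "angular": [0, 0, 0], "claw": 0},
    {"delta_pos": [0, 0, 0.9], "angular": [0, 0, 0], "claw": 0}
  ]
}}

```text
time_s: 21.08
tcp_pos: [0.4374, 0.3562, 0.0988]
tool_rot: [[-0.997, -0.074, -0.004], [-0.074, 0.997, -0.003], [0.004, -0.002, -1.0]]
ft_force: [-0.5, -0.2, -1.0]
width: 0.13
grip_force: 58.7
```

Emit:
{"fn": "move_arm", "kwargs": {
  "commands": [
    {"delta_pos": [0, 0, 0.2], "angular": [0, 0, 0], "claw": 0},
    {"delta_pos": [0, 0, 0.4], "angular": [0, 0, 0], "claw": 0},
    {"delta_pos": [0, 0, 0.55], "angular": [0, 0, 0], "claw": 0},
    {"delta_pos": [0, 0, 0.62], "angular": [0, 0, 0], "claw": 0},
    {"delta_pos": [0, 0, 0.64], "angular": [0, 0, 0], "claw": 0}
  ]
}}

```text
time_s: 21.7
tcp_pos: [0.439, 0.3578, 0.0251]
tool_rot: [[-0.997, -0.075, 0.0], [-0.075, 0.997, 0.0], [-0.0, 0.0, -1.0]]
ft_force: [0.0, -0.2, -2.7]
width: 0.128
grip_force: 58.9
```

```bash
python3 -c "
from h import *
plan()
"
```

```text
t 21.7 at [0.439  0.3578 0.0251] ang -175.7 w 0.128 F [ 0.  -0.2 -2.7] J6 -62.9
```

Emit:
{"fn": "move_arm", "kwargs": {
  "commands": [
    {"delta_pos": [0, 0, 0.012], "angular": [0, 0, 0], "claw": 0},
    {"delta_pos": [0, 0, 0.024], "angular": [0, 0, 0], "claw": 0},
    {"delta_pos": [0, 0, 0.034], "angular": [0, 0, 0], "claw": 0},
    {"delta_pos": [0, 0, 0.034], "angular": [0, 0, 0], "claw": 0.25},
    {"delta_pos": [0, 0, 0.034], "angular": [0, 0, 0], "claw": 0.45}
  ]
}}

```text
time_s: 22.32
tcp_pos: [0.439, 0.3578, 0.0211]
tool_rot: [[-0.997, -0.075, 0.0], [-0.075, 0.997, 0.0], [-0.0, 0.0, -1.0]]
ft_force: [-0.5, 0.8, 0.8]
width: 0.441
grip_force: 0.0
```

Emit:
{"fn": "move_arm", "kwargs": {
  "commands": [
    {"delta_pos": [0, 0, 0], "angular": [0, 0, 0], "claw": 0.45},
    {"delta_pos": [0, 0, -0.2], "angular": [0, 0, 0], "claw": 0.45},
    {"delta_pos": [0, 0, -0.5], "angular": [0, 0, 0], "claw": 0.45},
    {"delta_pos": [0, 0, -0.9], "angular": [0, 0, 0], "claw": 0.45},
    {"delta_pos": [0, 0, -1], "angular": [0, 0, 0], "claw": 0.45}
  ]
}}

```text
time_s: 22.95
tcp_pos: [0.4398, 0.3583, 0.1441]
tool_rot: [[-0.997, -0.075, 0.004], [-0.075, 0.997, 0.002], [-0.004, 0.002, -1.0]]
ft_force: [0.1, -0.5, 0.2]
width: 0.449
grip_force: 0.0
```

Emit:
{"fn": "move_arm", "kwargs": {
  "commands": [
    {"delta_pos": [0.02, -0.2, -0.2], "angular": [0, 0, 0], "claw": 0.45},
    {"delta_pos": [0.04, -0.4, -0.4], "angular": [0, 0, 0], "claw": 0.45},
    {"delta_pos": [0.05, -0.6, -0.6], "angular": [0, 0, 0], "claw": 0.45},
    {"delta_pos": [0.06, -0.8, -0.6], "angular": [0, 0, 0], "claw": 0.45},
    {"delta_pos": [0.07, -1, -0.6], "angular": [0, 0, 0], "claw": 0.45}
  ]
}}

```text
time_s: 23.58
tcp_pos: [0.4394, 0.2367, 0.2125]
tool_rot: [[-0.997, -0.075, -0.0], [-0.075, 0.997, 0.0], [0.0, 0.0, -1.0]]
ft_force: [0.2, 0.3, -0.7]
width: 0.452
grip_force: 0.0
```

```bash
python3 -c "
from h import *
s=snap('top'); a=s['img']
cv2.imwrite('pics/t4.png',cv2.resize(a[205:325,130:430],None,fx=2.66,fy=4,interpolation=cv2.INTER_CUBIC))
plan()"
```

```text
t 23.62 at [0.4394 0.2346 0.2124] ang -175.73 w 0.452 F [ 1.7 -1.2  0.2] J6 -75.0
```

View pics/t4.png

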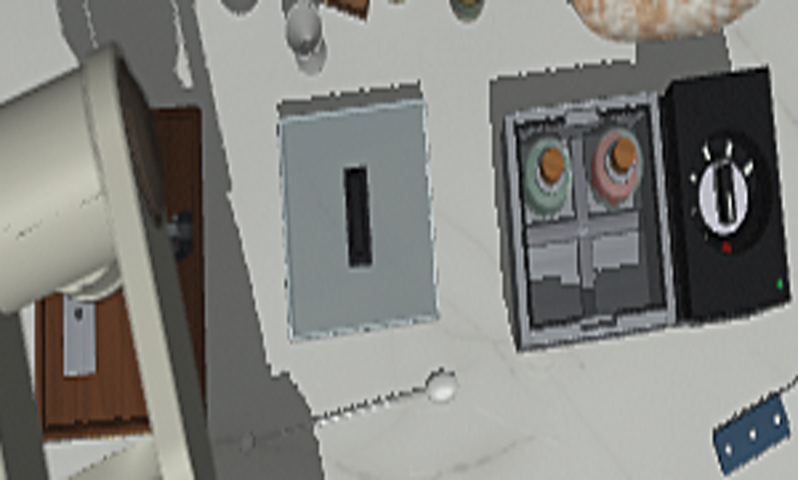

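The bar lies flat on the tray. Only the two jars are in the bin, with knobs at (552,162) and (623,157). Next is the olive jar.

Emit:
{"fn": "move_arm", "kwargs": {
  "commands": [
    {"delta_pos": [-0.02, -0.18, 0], "angular": [0, 0, 0], "claw": 0.55},
    {"delta_pos": [-0.04, -0.36, 0], "angular": [0, 0, 0], "claw": 0.55},
    {"delta_pos": [-0.06, -0.54, 0], "angular": [0, 0, 0], "claw": 0.55},
    {"delta_pos": [-0.08, -0.72, 0], "angular": [0, 0, 0], "claw": 0.55},
    {"delta_pos": [-0.098, -0.883, 0], "angular": [0, 0, 0], "claw": 0.55}
  ]
}}

```text
time_s: 24.25
tcp_pos: [0.4592, 0.132, 0.2123]
tool_rot: [[-0.997, -0.075, -0.001], [-0.075, 0.997, 0.0], [0.001, 0.0, -1.0]]
ft_force: [-0.2, 0.1, -0.1]
width: 0.55
grip_force: 0.0
```

Emit:
{"fn": "move_arm", "kwargs": {
  "commands": [
    {"delta_pos": [-0.02, -0.18, 0], "angular": [0, 0, 0], "claw": 0.55},
    {"delta_pos": [-0.04, -0.36, 0], "angular": [0, 0, 0], "claw": 0.55},
    {"delta_pos": [-0.06, -0.54, 0], "angular": [0, 0, 0], "claw": 0.55},
    {"delta_pos": [-0.08, -0.72, 0], "angular": [0, 0, 0], "claw": 0.55},
    {"delta_pos": [-0.098, -0.883, 0], "angular": [0, 0, 0], "claw": 0.55}
  ]
}}

```text
time_s: 24.88
tcp_pos: [0.4789, 0.0272, 0.2122]
tool_rot: [[-0.997, -0.075, -0.001], [-0.075, 0.997, 0.0], [0.001, 0.0, -1.0]]
ft_force: [-0.3, 0.6, -0.1]
width: 0.55
grip_force: 0.0
```

Emit:
{"fn": "move_arm", "kwargs": {
  "commands": [
    {"delta_pos": [-0.02, -0.18, 0], "angular": [0, 0, 0], "claw": 0.55},
    {"delta_pos": [-0.04, -0.36, 0], "angular": [0, 0, 0], "claw": 0.55},
    {"delta_pos": [-0.06, -0.54, 0], "angular": [0, 0, 0], "claw": 0.55},
    {"delta_pos": [-0.08, -0.72, 0], "angular": [0, 0, 0], "claw": 0.55},
    {"delta_pos": [-0.098, -0.883, 0], "angular": [0, 0, 0], "claw": 0.55}
  ]
}}

```text
time_s: 25.5
tcp_pos: [0.4986, -0.0777, 0.2123]
tool_rot: [[-0.997, -0.075, -0.001], [-0.075, 0.997, 0.0], [0.001, 0.0, -1.0]]
ft_force: [0.4, 0.7, -0.4]
width: 0.55
grip_force: 0.0
```

Emit:
{"fn": "move_arm", "kwargs": {
  "commands": [
    {"delta_pos": [-0.02, -0.18, 0], "angular": [0, 0, 0], "claw": 0.55},
    {"delta_pos": [-0.04, -0.36, 0], "angular": [0, 0, 0], "claw": 0.55},
    {"delta_pos": [-0.06, -0.54, 0], "angular": [0, 0, 0], "claw": 0.55},
    {"delta_pos": [-0.08, -0.72, 0], "angular": [0, 0, 0], "claw": 0.55},
    {"delta_pos": [-0.098, -0.883, 0], "angular": [0, 0, 0], "claw": 0.55}
  ]
}}

```text
time_s: 26.12
tcp_pos: [0.5185, -0.1831, 0.2127]
tool_rot: [[-0.997, -0.075, -0.0], [-0.075, 0.997, 0.0], [0.0, 0.0, -1.0]]
ft_force: [0.3, -0.8, -0.0]
width: 0.549
grip_force: 0.0
```

```bash
python3 -c "
from h import *
plan((.5175,-.1825,.108,None))"
```

```text
t 26.12 at [ 0.5185 -0.1831  0.2127] ang -175.7 w 0.549 F [ 0.3 -0.8 -0. ] J6 -121.8
(0.5175, -0.1825, 0.108, None) -> [0.008 0.006 0.873] turn z -0.0
```

Emit:
{"fn": "move_arm", "kwargs": {
  "commands": [
    {"delta_pos": [0, 0, 0.15], "angular": [0, 0, 0], "claw": 0.5},
    {"delta_pos": [0, 0, 0.4], "angular": [0, 0, 0], "claw": 0.5},
    {"delta_pos": [0, 0, 0.65], "angular": [0, 0, 0], "claw": 0.5},
    {"delta_pos": [0, 0, 0.87], "angular": [0, 0, 0], "claw": 0.5},
    {"delta_pos": [0, 0, 0.87], "angular": [0, 0, 0], "claw": 0.5}
  ]
}}

```text
time_s: 26.75
tcp_pos: [0.5171, -0.1807, 0.106]
tool_rot: [[-0.997, -0.075, -0.004], [-0.075, 0.997, 0.002], [0.004, 0.002, -1.0]]
ft_force: [-0.6, 0.0, 1.1]
width: 0.496
grip_force: 0.0
```

Emit:
{"fn": "move_arm", "kwargs": {
  "commands": [
    {"delta_pos": [0, 0, 0], "angular": [0, 0, 0], "claw": 0.35},
    {"delta_pos": [0, 0, 0], "angular": [0, 0, 0], "claw": 0.2},
    {"delta_pos": [0, 0, 0], "angular": [0, 0, 0], "claw": 0.1},
    {"delta_pos": [0, 0, 0], "angular": [0, 0, 0], "claw": 0},
    {"delta_pos": [0, 0, 0], "angular": [0, 0, 0], "claw": 0}
  ]
}}

```text
time_s: 27.38
tcp_pos: [0.5188, -0.182, 0.1095]
tool_rot: [[-0.997, -0.075, 0.002], [-0.075, 0.997, -0.001], [-0.002, -0.001, -1.0]]
ft_force: [-0.7, -1.9, 6.6]
width: 0.256
grip_force: 59.2
```

```bash
python3 -c "
from h import *
plan()"
```

```text
t 27.38 at [ 0.5188 -0.182   0.1095] ang -175.7 w 0.256 F [-0.7 -1.9  6.6] J6 -121.7
```

Emit:
{"fn": "move_arm", "kwargs": {
  "commands": [
    {"delta_pos": [0, 0, -0.1], "angular": [0, 0, 0], "claw": 0},
    {"delta_pos": [0, 0, -0.3], "angular": [0, 0, 0], "claw": 0},
    {"delta_pos": [0, 0, -0.55], "angular": [0, 0, 0], "claw": 0},
    {"delta_pos": [0, 0, -0.8], "angular": [0, 0, 0], "claw": 0},
    {"delta_pos": [0, 0, -1], "angular": [0, 0, 0], "claw": 0}
  ]
}}

```text
time_s: 28.0
tcp_pos: [0.5183, -0.1816, 0.2305]
tool_rot: [[-0.997, -0.075, 0.001], [-0.075, 0.997, -0.0], [-0.001, -0.0, -1.0]]
ft_force: [0.2, -0.0, -1.9]
width: 0.256
grip_force: 59.0
```

Emit:
{"fn": "move_arm", "kwargs": {
  "commands": [
    {"delta_pos": [0, 0.1, -0.05], "angular": [0, 0, 0], "claw": 0},
    {"delta_pos": [-0.01, 0.3, -0.08], "angular": [0, 0, 0], "claw": 0},
    {"delta_pos": [-0.015, 0.52, -0.08], "angular": [0, 0, 0], "claw": 0},
    {"delta_pos": [-0.02, 0.75, -0.08], "angular": [0, 0, 0], "claw": 0},
    {"delta_pos": [-0.024, 0.959, -0.08], "angular": [0, 0, 0], "claw": 0}
  ]
}}

```text
time_s: 28.62
tcp_pos: [0.5119, -0.065, 0.2374]
tool_rot: [[-0.997, -0.076, -0.001], [-0.076, 0.997, 0.001], [0.001, 0.001, -1.0]]
ft_force: [0.3, -0.1, -1.9]
width: 0.262
grip_force: 59.1
```

Emit:
{"fn": "move_arm", "kwargs": {
  "commands": [
    {"delta_pos": [0, 0.2, 0], "angular": [0, 0, 0], "claw": 0},
    {"delta_pos": [-0.01, 0.4, 0], "angular": [0, 0, 0], "claw": 0},
    {"delta_pos": [-0.015, 0.6, 0], "angular": [0, 0, 0], "claw": 0},
    {"delta_pos": [-0.02, 0.8, 0], "angular": [0, 0, 0], "claw": 0},
    {"delta_pos": [-0.024, 0.959, 0], "angular": [0, 0, 0], "claw": 0}
  ]
}}

```text
time_s: 29.25
tcp_pos: [0.5059, 0.0499, 0.2374]
tool_rot: [[-0.997, -0.076, -0.001], [-0.076, 0.997, 0.0], [0.001, 0.001, -1.0]]
ft_force: [-0.1, 0.4, -1.2]
width: 0.26
grip_force: 59.1
```

Emit:
{"fn": "move_arm", "kwargs": {
  "commands": [
    {"delta_pos": [0, 0.2, 0], "angular": [0, 0, 0], "claw": 0},
    {"delta_pos": [-0.01, 0.4, 0], "angular": [0, 0, 0], "claw": 0},
    {"delta_pos": [-0.015, 0.6, 0], "angular": [0, 0, 0], "claw": 0},
    {"delta_pos": [-0.02, 0.8, 0], "angular": [0, 0, 0], "claw": 0},
    {"delta_pos": [-0.024, 0.959, 0], "angular": [0, 0, 0], "claw": 0}
  ]
}}

```text
time_s: 29.88
tcp_pos: [0.5002, 0.1646, 0.2375]
tool_rot: [[-0.997, -0.076, -0.001], [-0.076, 0.997, 0.0], [0.001, 0.0, -1.0]]
ft_force: [0.4, -0.1, -2.6]
width: 0.257
grip_force: 59.1
```

Emit:
{"fn": "move_arm", "kwargs": {
  "commands": [
    {"delta_pos": [0, 0.2, 0], "angular": [0, 0, 0], "claw": 0},
    {"delta_pos": [-0.01, 0.45, 0], "angular": [0, 0, 0], "claw": 0},
    {"delta_pos": [-0.015, 0.7, 0], "angular": [0, 0, 0], "claw": 0},
    {"delta_pos": [-0.02, 0.88, 0], "angular": [0, 0, 0], "claw": 0},
    {"delta_pos": [-0.024, 0.959, 0], "angular": [0, 0, 0], "claw": 0}
  ]
}}

```text
time_s: 30.5
tcp_pos: [0.4949, 0.2792, 0.2378]
tool_rot: [[-0.997, -0.076, -0.0], [-0.076, 0.997, -0.0], [0.0, -0.0, -1.0]]
ft_force: [-0.6, -0.8, -2.1]
width: 0.258
grip_force: 59.1
```

```bash
python3 -c "
from h import *
plan((.4956,.2779,.0955,None))"
```

```text
t 30.5 at [0.4949 0.2792 0.2378] ang -175.64 w 0.258 F [-0.6 -0.8 -2.1] J6 -72.7
(0.4956, 0.2779, 0.0955, None) -> [-0.005 -0.011  1.186] turn z -0.0
```

Emit:
{"fn": "move_arm", "kwargs": {
  "commands": [
    {"delta_pos": [0, 0, 0.15], "angular": [0, 0, 0], "claw": 0},
    {"delta_pos": [0, 0, 0.4], "angular": [0, 0, 0], "claw": 0},
    {"delta_pos": [0, 0, 0.65], "angular": [0, 0, 0], "claw": 0},
    {"delta_pos": [0, 0, 0.85], "angular": [0, 0, 0], "claw": 0},
    {"delta_pos": [0, 0, 0.98], "angular": [0, 0, 0], "claw": 0}
  ]
}}

```text
time_s: 31.12
tcp_pos: [0.4947, 0.2771, 0.1184]
tool_rot: [[-0.997, -0.074, -0.002], [-0.074, 0.997, -0.001], [0.002, -0.001, -1.0]]
ft_force: [0.3, -0.2, -1.9]
width: 0.258
grip_force: 59.2
```

Emit:
{"fn": "move_arm", "kwargs": {
  "commands": [
    {"delta_pos": [0, 0, 0.06], "angular": [0, 0, 0], "claw": 0},
    {"delta_pos": [0, 0, 0.12], "angular": [0, 0, 0], "claw": 0},
    {"delta_pos": [0, 0, 0.17], "angular": [0, 0, 0], "claw": 0},
    {"delta_pos": [0, 0, 0.18], "angular": [0, 0, 0], "claw": 0},
    {"delta_pos": [0, 0, 0.18], "angular": [0, 0, 0], "claw": 0}
  ]
}}

```text
time_s: 31.75
tcp_pos: [0.4953, 0.2783, 0.0991]
tool_rot: [[-0.997, -0.075, 0.0], [-0.075, 0.997, 0.0], [-0.0, 0.0, -1.0]]
ft_force: [-0.6, -0.6, -2.3]
width: 0.254
grip_force: 59.2
```

```bash
python3 -c "
from h import *
plan()"
```

```text
t 31.75 at [0.4953 0.2783 0.0991] ang -175.68 w 0.254 F [-0.6 -0.6 -2.3] J6 -72.8
```

Emit:
{"fn": "move_arm", "kwargs": {
  "commands": [
    {"delta_pos": [0, 0, 0.012], "angular": [0, 0, 0], "claw": 0},
    {"delta_pos": [0, 0, 0.024], "angular": [0, 0, 0], "claw": 0},
    {"delta_pos": [0, 0, 0.032], "angular": [0, 0, 0], "claw": 0},
    {"delta_pos": [0, 0, 0.032], "angular": [0, 0, 0], "claw": 0},
    {"delta_pos": [0, 0, 0.032], "angular": [0, 0, 0], "claw": 0}
  ]
}}

```text
time_s: 32.38
tcp_pos: [0.4955, 0.2783, 0.0956]
tool_rot: [[-0.997, -0.075, 0.001], [-0.075, 0.997, 0.0], [-0.001, 0.0, -1.0]]
ft_force: [-1.2, -1.7, 6.7]
width: 0.262
grip_force: 60.1
```

Emit:
{"fn": "move_arm", "kwargs": {
  "commands": [
    {"delta_pos": [0, 0, 0], "angular": [0, 0, 0], "claw": 0.3},
    {"delta_pos": [0, 0, 0], "angular": [0, 0, 0], "claw": 0.45},
    {"delta_pos": [0, 0, 0], "angular": [0, 0, 0], "claw": 0.55},
    {"delta_pos": [0, 0, -0.1], "angular": [0, 0, 0], "claw": 0.55},
    {"delta_pos": [0, 0, -0.3], "angular": [0, 0, 0], "claw": 0.55}
  ]
}}

```text
time_s: 33.0
tcp_pos: [0.4949, 0.2781, 0.1315]
tool_rot: [[-0.997, -0.075, -0.001], [-0.075, 0.997, -0.0], [0.001, -0.0, -1.0]]
ft_force: [1.3, -1.4, -0.2]
width: 0.551
grip_force: 0.0
```

Emit:
{"fn": "move_arm", "kwargs": {
  "commands": [
    {"delta_pos": [0, 0, -0.2], "angular": [0, 0, 0], "claw": 0.55},
    {"delta_pos": [0, 0, -0.45], "angular": [0, 0, 0], "claw": 0.55},
    {"delta_pos": [0, 0, -0.65], "angular": [0, 0, 0], "claw": 0.55},
    {"delta_pos": [0, 0, -0.7], "angular": [0, 0, 0], "claw": 0.55},
    {"delta_pos": [0, 0, -0.7], "angular": [0, 0, 0], "claw": 0.55}
  ]
}}

```text
time_s: 33.62
tcp_pos: [0.4952, 0.2782, 0.2149]
tool_rot: [[-0.997, -0.075, 0.0], [-0.075, 0.997, 0.0], [-0.0, 0.0, -1.0]]
ft_force: [-0.4, 0.1, -0.0]
width: 0.553
grip_force: 0.0
```

```bash
python3 -c "
from h import *
plan((.5265,-.2615,.212,None))"
```

```text
t 33.62 at [0.4952 0.2782 0.2149] ang -175.69 w 0.553 F [-0.4  0.1 -0. ] J6 -72.8
(0.5265, -0.2615, 0.212, None) -> [ 0.077 -4.504  0.025] turn z -0.0
```

Emit:
{"fn": "move_arm", "kwargs": {
  "commands": [
    {"delta_pos": [0, -0.15, 0], "angular": [0, 0, 0], "claw": 0.5},
    {"delta_pos": [0, -0.33, 0], "angular": [0, 0, 0], "claw": 0.5},
    {"delta_pos": [0.01, -0.52, 0], "angular": [0, 0, 0], "claw": 0.5},
    {"delta_pos": [0.01, -0.71, 0], "angular": [0, 0, 0], "claw": 0.5},
    {"delta_pos": [0.015, -0.9, 0], "angular": [0, 0, 0], "claw": 0.5}
  ]
}}

```text
time_s: 34.25
tcp_pos: [0.5012, 0.1687, 0.2141]
tool_rot: [[-0.997, -0.075, -0.001], [-0.075, 0.997, -0.0], [0.001, -0.0, -1.0]]
ft_force: [0.5, -0.1, 0.3]
width: 0.5
grip_force: 0.0
```

Emit:
{"fn": "move_arm", "kwargs": {
  "commands": [
    {"delta_pos": [0, -0.18, 0], "angular": [0, 0, 0], "claw": 0.5},
    {"delta_pos": [0, -0.36, 0], "angular": [0, 0, 0], "claw": 0.5},
    {"delta_pos": [0.01, -0.54, 0], "angular": [0, 0, 0], "claw": 0.5},
    {"delta_pos": [0.01, -0.72, 0], "angular": [0, 0, 0], "claw": 0.5},
    {"delta_pos": [0.015, -0.9, 0], "angular": [0, 0, 0], "claw": 0.5}
  ]
}}

```text
time_s: 34.88
tcp_pos: [0.5073, 0.061, 0.2141]
tool_rot: [[-0.997, -0.075, -0.001], [-0.075, 0.997, -0.0], [0.001, 0.0, -1.0]]
ft_force: [0.6, -0.4, -0.2]
width: 0.5
grip_force: 0.0
```

Emit:
{"fn": "move_arm", "kwargs": {
  "commands": [
    {"delta_pos": [0, -0.18, 0], "angular": [0, 0, 0], "claw": 0.5},
    {"delta_pos": [0, -0.36, 0], "angular": [0, 0, 0], "claw": 0.5},
    {"delta_pos": [0.01, -0.54, 0], "angular": [0, 0, 0], "claw": 0.5},
    {"delta_pos": [0.01, -0.72, 0], "angular": [0, 0, 0], "claw": 0.5},
    {"delta_pos": [0.015, -0.9, 0], "angular": [0, 0, 0], "claw": 0.5}
  ]
}}

```text
time_s: 35.5
tcp_pos: [0.5135, -0.0467, 0.2141]
tool_rot: [[-0.997, -0.075, -0.001], [-0.075, 0.997, 0.0], [0.001, 0.0, -1.0]]
ft_force: [-0.5, -0.4, 1.0]
width: 0.499
grip_force: 0.0
```

Emit:
{"fn": "move_arm", "kwargs": {
  "commands": [
    {"delta_pos": [0, -0.18, 0], "angular": [0, 0, 0], "claw": 0.5},
    {"delta_pos": [0, -0.36, 0], "angular": [0, 0, 0], "claw": 0.5},
    {"delta_pos": [0.01, -0.54, 0], "angular": [0, 0, 0], "claw": 0.5},
    {"delta_pos": [0.01, -0.72, 0], "angular": [0, 0, 0], "claw": 0.5},
    {"delta_pos": [0.015, -0.9, 0], "angular": [0, 0, 0], "claw": 0.5}
  ]
}}

```text
time_s: 36.12
tcp_pos: [0.5202, -0.1545, 0.2146]
tool_rot: [[-0.997, -0.075, -0.001], [-0.075, 0.997, 0.0], [0.001, 0.0, -1.0]]
ft_force: [-0.0, -1.1, 0.1]
width: 0.5
grip_force: 0.0
```

Emit:
{"fn": "move_arm", "kwargs": {
  "commands": [
    {"delta_pos": [0, -0.2, 0], "angular": [0, 0, 0], "claw": 0.5},
    {"delta_pos": [0, -0.45, 0], "angular": [0, 0, 0], "claw": 0.5},
    {"delta_pos": [0.01, -0.7, 0], "angular": [0, 0, 0], "claw": 0.5},
    {"delta_pos": [0.017, -0.9, 0], "angular": [0, 0, 0], "claw": 0.5},
    {"delta_pos": [0.017, -0.9, 0], "angular": [0, 0, 0], "claw": 0.5}
  ]
}}

```text
time_s: 36.75
tcp_pos: [0.5263, -0.2627, 0.2145]
tool_rot: [[-0.997, -0.073, -0.001], [-0.073, 0.997, 0.0], [0.001, 0.0, -1.0]]
ft_force: [0.7, -0.1, -0.2]
width: 0.506
grip_force: 0.0
```

```bash
python3 -c "
from h import *
plan((.5265,-.2615,.108,None))"
```

```text
t 36.75 at [ 0.5263 -0.2627  0.2145] ang -175.79 w 0.506 F [ 0.7 -0.1 -0.2] J6 -128.2
(0.5265, -0.2615, 0.108, None) -> [-0.003  0.01   0.887] turn z -0.0
```

Emit:
{"fn": "move_arm", "kwargs": {
  "commands": [
    {"delta_pos": [0, 0.01, 0.15], "angular": [0, 0, 0], "claw": 0.5},
    {"delta_pos": [0, 0.01, 0.4], "angular": [0, 0, 0], "claw": 0.5},
    {"delta_pos": [0, 0.01, 0.65], "angular": [0, 0, 0], "claw": 0.5},
    {"delta_pos": [0, 0.01, 0.88], "angular": [0, 0, 0], "claw": 0.5},
    {"delta_pos": [0, 0.01, 0.88], "angular": [0, 0, 0], "claw": 0.5}
  ]
}}

```text
time_s: 37.38
tcp_pos: [0.5254, -0.2582, 0.1068]
tool_rot: [[-0.997, -0.076, -0.004], [-0.076, 0.997, 0.003], [0.003, 0.003, -1.0]]
ft_force: [0.3, -1.3, 0.7]
width: 0.5
grip_force: 0.0
```

Emit:
{"fn": "move_arm", "kwargs": {
  "commands": [
    {"delta_pos": [0, 0, 0], "angular": [0, 0, 0], "claw": 0.35},
    {"delta_pos": [0, 0, 0], "angular": [0, 0, 0], "claw": 0.2},
    {"delta_pos": [0, 0, 0], "angular": [0, 0, 0], "claw": 0.1},
    {"delta_pos": [0, 0, 0], "angular": [0, 0, 0], "claw": 0},
    {"delta_pos": [0, 0, 0], "angular": [0, 0, 0], "claw": 0}
  ]
}}

```text
time_s: 38.0
tcp_pos: [0.5269, -0.26, 0.1104]
tool_rot: [[-0.997, -0.075, 0.001], [-0.075, 0.997, -0.001], [-0.001, -0.001, -1.0]]
ft_force: [0.2, 0.5, 7.5]
width: 0.254
grip_force: 59.4
```

```bash
python3 -c "
from h import *
plan((.3958,.2703,.225,None))"
```

```text
t 38.0 at [ 0.5269 -0.26    0.1104] ang -175.69 w 0.254 F [0.2 0.5 7.5] J6 -128.1
(0.3958, 0.2703, 0.225, None) -> [ 0.757  4.489 -0.955] turn z -0.0
```

Emit:
{"fn": "move_arm", "kwargs": {
  "commands": [
    {"delta_pos": [0, 0, -0.1], "angular": [0, 0, 0], "claw": 0},
    {"delta_pos": [0, 0, -0.3], "angular": [0, 0, 0], "claw": 0},
    {"delta_pos": [0, 0, -0.55], "angular": [0, 0, 0], "claw": 0},
    {"delta_pos": [0, 0, -0.8], "angular": [0, 0, 0], "claw": 0},
    {"delta_pos": [0, 0, -1], "angular": [0, 0, 0], "claw": 0}
  ]
}}

```text
time_s: 38.62
tcp_pos: [0.5264, -0.2598, 0.2314]
tool_rot: [[-0.997, -0.075, 0.001], [-0.075, 0.997, -0.001], [-0.001, -0.001, -1.0]]
ft_force: [-0.8, 0.2, -2.0]
width: 0.26
grip_force: 59.0
```

Emit:
{"fn": "move_arm", "kwargs": {
  "commands": [
    {"delta_pos": [0.02, 0.1, -0.05], "angular": [0, 0, 0], "claw": 0},
    {"delta_pos": [0.05, 0.3, -0.08], "angular": [0, 0, 0], "claw": 0},
    {"delta_pos": [0.08, 0.5, -0.08], "angular": [0, 0, 0], "claw": 0},
    {"delta_pos": [0.12, 0.7, -0.08], "angular": [0, 0, 0], "claw": 0},
    {"delta_pos": [0.151, 0.898, -0.08], "angular": [0, 0, 0], "claw": 0}
  ]
}}

```text
time_s: 39.25
tcp_pos: [0.4996, -0.1517, 0.2388]
tool_rot: [[-0.997, -0.076, -0.0], [-0.076, 0.997, 0.0], [0.0, 0.0, -1.0]]
ft_force: [-0.2, 0.2, -2.2]
width: 0.258
grip_force: 59.1
```

Emit:
{"fn": "move_arm", "kwargs": {
  "commands": [
    {"delta_pos": [0.03, 0.18, 0], "angular": [0, 0, 0], "claw": 0},
    {"delta_pos": [0.06, 0.36, 0], "angular": [0, 0, 0], "claw": 0},
    {"delta_pos": [0.09, 0.54, 0], "angular": [0, 0, 0], "claw": 0},
    {"delta_pos": [0.12, 0.72, 0], "angular": [0, 0, 0], "claw": 0},
    {"delta_pos": [0.151, 0.898, 0], "angular": [0, 0, 0], "claw": 0}
  ]
}}

```text
time_s: 39.88
tcp_pos: [0.4737, -0.0463, 0.239]
tool_rot: [[-0.997, -0.075, -0.0], [-0.075, 0.997, 0.0], [0.0, 0.0, -1.0]]
ft_force: [0.1, 0.8, -3.3]
width: 0.257
grip_force: 59.1
```

Emit:
{"fn": "move_arm", "kwargs": {
  "commands": [
    {"delta_pos": [0.03, 0.18, 0], "angular": [0, 0, 0], "claw": 0},
    {"delta_pos": [0.06, 0.36, 0], "angular": [0, 0, 0], "claw": 0},
    {"delta_pos": [0.09, 0.54, 0], "angular": [0, 0, 0], "claw": 0},
    {"delta_pos": [0.12, 0.72, 0], "angular": [0, 0, 0], "claw": 0},
    {"delta_pos": [0.151, 0.898, 0], "angular": [0, 0, 0], "claw": 0}
  ]
}}

```text
time_s: 40.5
tcp_pos: [0.4474, 0.0598, 0.239]
tool_rot: [[-0.997, -0.075, 0.0], [-0.075, 0.997, 0.0], [-0.0, 0.0, -1.0]]
ft_force: [1.3, -0.2, -3.1]
width: 0.257
grip_force: 59.1
```

Emit:
{"fn": "move_arm", "kwargs": {
  "commands": [
    {"delta_pos": [0.03, 0.18, 0], "angular": [0, 0, 0], "claw": 0},
    {"delta_pos": [0.06, 0.36, 0], "angular": [0, 0, 0], "claw": 0},
    {"delta_pos": [0.09, 0.54, 0], "angular": [0, 0, 0], "claw": 0},
    {"delta_pos": [0.12, 0.72, 0], "angular": [0, 0, 0], "claw": 0},
    {"delta_pos": [0.151, 0.898, 0], "angular": [0, 0, 0], "claw": 0}
  ]
}}

```text
time_s: 41.12
tcp_pos: [0.4211, 0.1658, 0.2391]
tool_rot: [[-0.997, -0.075, 0.0], [-0.075, 0.997, 0.0], [-0.0, 0.0, -1.0]]
ft_force: [-0.0, 0.0, -1.7]
width: 0.254
grip_force: 59.1
```

Emit:
{"fn": "move_arm", "kwargs": {
  "commands": [
    {"delta_pos": [0.03, 0.18, 0], "angular": [0, 0, 0], "claw": 0},
    {"delta_pos": [0.07, 0.4, 0], "angular": [0, 0, 0], "claw": 0},
    {"delta_pos": [0.11, 0.64, 0], "angular": [0, 0, 0], "claw": 0},
    {"delta_pos": [0.14, 0.82, 0], "angular": [0, 0, 0], "claw": 0},
    {"delta_pos": [0.151, 0.898, 0], "angular": [0, 0, 0], "claw": 0}
  ]
}}

```text
time_s: 41.75
tcp_pos: [0.3949, 0.2718, 0.239]
tool_rot: [[-0.997, -0.076, -0.0], [-0.076, 0.997, 0.0], [0.0, 0.0, -1.0]]
ft_force: [0.1, -0.3, -1.8]
width: 0.259
grip_force: 59.2
```

```bash
python3 -c "
from h import *
plan((.3958,.2703,.0964,None))"
```

```text
t 41.75 at [0.3949 0.2718 0.239 ] ang -175.62 w 0.259 F [ 0.1 -0.3 -1.8] J6 -69.1
(0.3958, 0.2703, 0.0964, None) -> [-0.007 -0.013  1.188] turn z -0.0
```

Emit:
{"fn": "move_arm", "kwargs": {
  "commands": [
    {"delta_pos": [0, 0, 0.15], "angular": [0, 0, 0], "claw": 0},
    {"delta_pos": [0, 0, 0.4], "angular": [0, 0, 0], "claw": 0},
    {"delta_pos": [0, 0, 0.65], "angular": [0, 0, 0], "claw": 0},
    {"delta_pos": [0, 0, 0.85], "angular": [0, 0, 0], "claw": 0},
    {"delta_pos": [0, 0, 0.98], "angular": [0, 0, 0], "claw": 0}
  ]
}}

```text
time_s: 42.38
tcp_pos: [0.3951, 0.2697, 0.1194]
tool_rot: [[-0.997, -0.074, -0.002], [-0.074, 0.997, -0.001], [0.002, -0.001, -1.0]]
ft_force: [0.3, 0.5, -1.1]
width: 0.259
grip_force: 59.3
```

Emit:
{"fn": "move_arm", "kwargs": {
  "commands": [
    {"delta_pos": [0, 0, 0.06], "angular": [0, 0, 0], "claw": 0},
    {"delta_pos": [0, 0, 0.12], "angular": [0, 0, 0], "claw": 0},
    {"delta_pos": [0, 0, 0.17], "angular": [0, 0, 0], "claw": 0},
    {"delta_pos": [0, 0, 0.18], "angular": [0, 0, 0], "claw": 0},
    {"delta_pos": [0, 0, 0.18], "angular": [0, 0, 0], "claw": 0}
  ]
}}

```text
time_s: 43.0
tcp_pos: [0.3957, 0.2708, 0.1]
tool_rot: [[-0.997, -0.075, 0.0], [-0.075, 0.997, 0.0], [-0.0, 0.0, -1.0]]
ft_force: [-0.3, 0.0, -1.7]
width: 0.256
grip_force: 59.3
```

Emit:
{"fn": "move_arm", "kwargs": {
  "commands": [
    {"delta_pos": [0, 0, 0.012], "angular": [0, 0, 0], "claw": 0},
    {"delta_pos": [0, 0, 0.024], "angular": [0, 0, 0], "claw": 0},
    {"delta_pos": [0, 0, 0.032], "angular": [0, 0, 0], "claw": 0},
    {"delta_pos": [0, 0, 0.032], "angular": [0, 0, 0], "claw": 0},
    {"delta_pos": [0, 0, 0.032], "angular": [0, 0, 0], "claw": 0}
  ]
}}

```text
time_s: 43.62
tcp_pos: [0.3959, 0.2708, 0.0964]
tool_rot: [[-0.997, -0.075, 0.001], [-0.075, 0.997, 0.0], [-0.001, 0.0, -1.0]]
ft_force: [-0.7, -1.4, 5.5]
width: 0.256
grip_force: 60.1
```

```bash
python3 -c "
from h import *
plan()"
```

```text
t 43.62 at [0.3959 0.2708 0.0964] ang -175.69 w 0.256 F [-0.7 -1.4  5.5] J6 -69.2
```

Emit:
{"fn": "move_arm", "kwargs": {
  "commands": [
    {"delta_pos": [0, 0, 0], "angular": [0, 0, 0], "claw": 0.3},
    {"delta_pos": [0, 0, 0], "angular": [0, 0, 0], "claw": 0.45},
    {"delta_pos": [0, 0, 0], "angular": [0, 0, 0], "claw": 0.55},
    {"delta_pos": [0, 0, -0.1], "angular": [0, 0, 0], "claw": 0.55},
    {"delta_pos": [0, 0, -0.3], "angular": [0, 0, 0], "claw": 0.55}
  ]
}}

```text
time_s: 44.25
tcp_pos: [0.3953, 0.2706, 0.1325]
tool_rot: [[-0.997, -0.075, -0.001], [-0.075, 0.997, -0.0], [0.001, -0.0, -1.0]]
ft_force: [0.2, 1.1, 0.4]
width: 0.551
grip_force: 0.0
```

Emit:
{"fn": "move_arm", "kwargs": {
  "commands": [
    {"delta_pos": [0, 0, -0.2], "angular": [0, 0, 0], "claw": 0.55},
    {"delta_pos": [0, 0, -0.45], "angular": [0, 0, 0], "claw": 0.55},
    {"delta_pos": [0, 0, -0.5], "angular": [0, 0, 0], "claw": 0.55},
    {"delta_pos": [0, 0, -0.5], "angular": [0, 0, 0], "claw": 0.55},
    {"delta_pos": [0, 0, -0.5], "angular": [0, 0, 0], "claw": 0.55}
  ]
}}

```text
time_s: 44.88
tcp_pos: [0.3953, 0.2706, 0.1912]
tool_rot: [[-0.997, -0.075, -0.001], [-0.075, 0.997, -0.0], [0.001, -0.0, -1.0]]
ft_force: [-0.2, 0.7, -1.1]
width: 0.55
grip_force: 0.0
```

```bash
python3 -c "
from h import *
s=snap('top'); a=s['img']
cv2.imwrite('pics/t5.png',cv2.resize(a[205:325,130:430],None,fx=2.66,fy=4,interpolation=cv2.INTER_CUBIC))
plan()"
```

```text
t 44.92 at [0.3953 0.2706 0.1912] ang -175.69 w 0.547 F [-0.5 -0.1  0.3] J6 -69.1
```

View pics/t5.png

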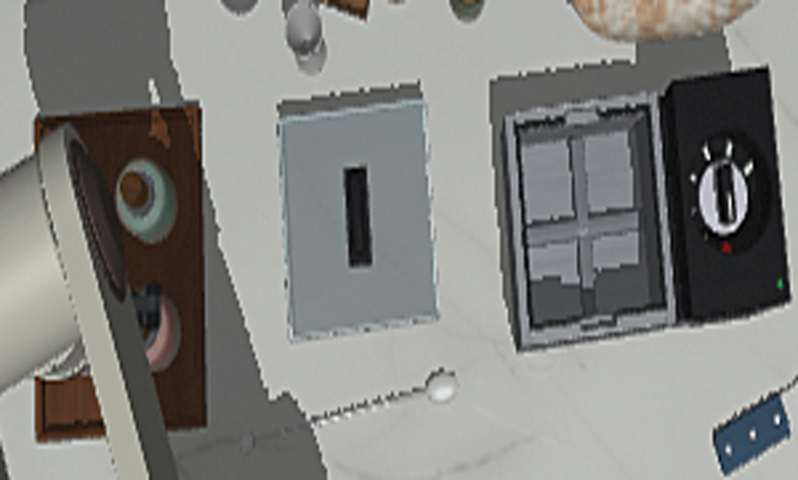

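The cover has not moved (fin at (358,217), as before) and both jars stand on the tray. I'll regrip the cover at its release pose.

```bash
python3 -c "
from h import *
plan((.44,.152,.19,-173.53),(.4845,.034,.17,-173.53))"
```

```text
t 44.92 at [0.3953 0.2706 0.1912] ang -175.69 w 0.547 F [-0.5 -0.1  0.3] J6 -69.1
(0.44, 0.152, 0.19, -173.53) -> [-0.297 -1.013  0.01 ] turn z -0.006
(0.4845, 0.034, 0.17, -173.53) -> [-0.258 -1.019  0.167] turn z -0.0
```

Emit:
{"fn": "move_arm", "kwargs": {
  "commands": [
    {"delta_pos": [-0.05, -0.2, -0.1], "angular": [0, 0, -0.002], "claw": 0.6},
    {"delta_pos": [-0.11, -0.4, -0.1], "angular": [0, 0, -0.004], "claw": 0.6},
    {"delta_pos": [-0.17, -0.6, -0.1], "angular": [0, 0, -0.006], "claw": 0.6},
    {"delta_pos": [-0.23, -0.8, -0.1], "angular": [0, 0, -0.006], "claw": 0.6},
    {"delta_pos": [-0.297, -1, -0.1], "angular": [0, 0, -0.006], "claw": 0.6}
  ]
}}

```text
time_s: 45.55
tcp_pos: [0.4402, 0.1529, 0.2034]
tool_rot: [[-0.994, -0.113, -0.001], [-0.113, 0.994, -0.0], [0.001, 0.0, -1.0]]
ft_force: [0.2, 0.2, -0.1]
width: 0.601
grip_force: 0.0
```

Emit:
{"fn": "move_arm", "kwargs": {
  "commands": [
    {"delta_pos": [-0.06, -0.25, 0], "angular": [0, 0, 0], "claw": 0.6},
    {"delta_pos": [-0.12, -0.5, 0.1], "angular": [0, 0, 0], "claw": 0.6},
    {"delta_pos": [-0.2, -0.8, 0.25], "angular": [0, 0, 0], "claw": 0.6},
    {"delta_pos": [-0.258, -1, 0.25], "angular": [0, 0, 0], "claw": 0.6},
    {"delta_pos": [-0.258, -1, 0.25], "angular": [0, 0, 0], "claw": 0.6}
  ]
}}

```text
time_s: 46.18
tcp_pos: [0.4845, 0.0368, 0.1731]
tool_rot: [[-0.994, -0.111, -0.002], [-0.111, 0.994, 0.0], [0.002, 0.0, -1.0]]
ft_force: [-1.0, 0.1, -0.2]
width: 0.6
grip_force: 0.0
```

```bash
python3 -c "
from h import *
plan((.4843,.0343,.09,-173.53),(.4843,.0343,.05,-173.53))"
```

```text
t 46.17 at [0.4845 0.0368 0.1731] ang -173.65 w 0.6 F [-1.   0.1 -0.2] J6 -101.1
(0.4843, 0.0343, 0.09, -173.53) -> [ 0.004 -0.02   0.692] turn z -0.0003
(0.4843, 0.0343, 0.05, -173.53) -> [0.    0.    0.333] turn z -0.0
```

Emit:
{"fn": "move_arm", "kwargs": {
  "commands": [
    {"delta_pos": [0.004, -0.015, 0.15], "angular": [0, 0, 0], "claw": 0.6},
    {"delta_pos": [0.004, -0.015, 0.4], "angular": [0, 0, 0], "claw": 0.6},
    {"delta_pos": [0.004, -0.015, 0.65], "angular": [0, 0, 0], "claw": 0.6},
    {"delta_pos": [0.004, -0.015, 0.85], "angular": [0, 0, 0], "claw": 0.6},
    {"delta_pos": [0.004, -0.015, 0.85], "angular": [0, 0, 0], "claw": 0.6}
  ]
}}

```text
time_s: 46.8
tcp_pos: [0.4826, 0.0369, 0.0699]
tool_rot: [[-0.994, -0.114, -0.004], [-0.114, 0.994, 0.001], [0.004, 0.001, -1.0]]
ft_force: [0.3, -0.2, 0.1]
width: 0.598
grip_force: 0.0
```

```bash
python3 -c "
from h import *
plan((.4843,.0343,.05,-173.53))"
```

```text
t 46.8 at [0.4826 0.0369 0.0699] ang -173.48 w 0.598 F [ 0.3 -0.2  0.1] J6 -101.3
(0.4843, 0.0343, 0.05, -173.53) -> [-0.012 -0.023  0.165] turn z 0.0001
```

Emit:
{"fn": "move_arm", "kwargs": {
  "commands": [
    {"delta_pos": [0, -0.02, 0.05], "angular": [0, 0, 0], "claw": 0.6},
    {"delta_pos": [0, -0.02, 0.1], "angular": [0, 0, 0], "claw": 0.6},
    {"delta_pos": [0, -0.02, 0.165], "angular": [0, 0, 0], "claw": 0.6},
    {"delta_pos": [0, -0.02, 0.165], "angular": [0, 0, 0], "claw": 0.6},
    {"delta_pos": [0, -0.02, 0.165], "angular": [0, 0, 0], "claw": 0.6}
  ]
}}

```text
time_s: 47.42
tcp_pos: [0.4846, 0.0338, 0.0523]
tool_rot: [[-0.994, -0.113, 0.0], [-0.113, 0.994, 0.0], [-0.0, 0.0, -1.0]]
ft_force: [-0.7, -0.3, 0.8]
width: 0.601
grip_force: 0.0
```

```bash
python3 -c "
from h import *
plan((.4843,.0343,.05,-173.53))"
```

```text
t 47.42 at [0.4846 0.0338 0.0523] ang -173.53 w 0.601 F [-0.7 -0.3  0.8] J6 -101.6
(0.4843, 0.0343, 0.05, -173.53) -> [0.002 0.005 0.019] turn z -0.0
```

Emit:
{"fn": "move_arm", "kwargs": {
  "commands": [
    {"delta_pos": [0, 0.003, 0.012], "angular": [0, 0, 0], "claw": 0.4},
    {"delta_pos": [0, 0.003, 0.012], "angular": [0, 0, 0], "claw": 0.2},
    {"delta_pos": [0, 0.003, 0.012], "angular": [0, 0, 0], "claw": 0},
    {"delta_pos": [0, 0.003, 0.012], "angular": [0, 0, 0], "claw": 0},
    {"delta_pos": [0, 0.003, 0.012], "angular": [0, 0, 0], "claw": 0}
  ]
}}

```text
time_s: 48.05
tcp_pos: [0.4845, 0.0341, 0.0509]
tool_rot: [[-0.994, -0.113, 0.0], [-0.113, 0.994, 0.0], [-0.0, 0.0, -1.0]]
ft_force: [-1.7, 0.5, 5.8]
width: 0.148
grip_force: 59.3
```

Emit:
{"fn": "move_arm", "kwargs": {
  "commands": [
    {"delta_pos": [0, 0, -0.1], "angular": [0, 0, 0], "claw": 0},
    {"delta_pos": [0, 0, -0.3], "angular": [0, 0, 0], "claw": 0},
    {"delta_pos": [0, 0, -0.55], "angular": [0, 0, 0], "claw": 0},
    {"delta_pos": [0, 0, -0.8], "angular": [0, 0, 0], "claw": 0},
    {"delta_pos": [0, 0, -1], "angular": [0, 0, 0], "claw": 0}
  ]
}}

```text
time_s: 48.68
tcp_pos: [0.4844, 0.0341, 0.1725]
tool_rot: [[-0.994, -0.113, 0.001], [-0.113, 0.994, -0.0], [-0.001, -0.0, -1.0]]
ft_force: [0.3, 0.1, -1.9]
width: 0.147
grip_force: 58.5
```

```bash
python3 -c "
from h import *
plan((.484,.034,.215,None),(.484,-.2269,.215,-173.53))"
```

```text
t 48.67 at [0.4844 0.0341 0.1725] ang -173.53 w 0.147 F [ 0.3  0.1 -1.9] J6 -101.5
(0.484, 0.034, 0.215, None) -> [ 0.004 -0.    -0.354] turn z -0.0
(0.484, -0.2269, 0.215, -173.53) -> [ 0.245 -2.16  -0.   ] turn z -0.0
```

Emit:
{"fn": "move_arm", "kwargs": {
  "commands": [
    {"delta_pos": [0.01, -0.05, -0.2], "angular": [0, 0, 0], "claw": 0},
    {"delta_pos": [0.02, -0.2, -0.36], "angular": [0, 0, 0], "claw": 0},
    {"delta_pos": [0.04, -0.38, -0.36], "angular": [0, 0, 0], "claw": 0},
    {"delta_pos": [0.06, -0.55, -0.36], "angular": [0, 0, 0], "claw": 0},
    {"delta_pos": [0.082, -0.72, -0.36], "angular": [0, 0, 0], "claw": 0}
  ]
}}

```text
time_s: 49.3
tcp_pos: [0.4842, -0.0535, 0.2144]
tool_rot: [[-0.994, -0.113, 0.0], [-0.113, 0.994, 0.0], [-0.0, 0.0, -1.0]]
ft_force: [0.2, -0.1, -2.1]
width: 0.143
grip_force: 58.6
```

Emit:
{"fn": "move_arm", "kwargs": {
  "commands": [
    {"delta_pos": [0.016, -0.15, 0], "angular": [0, 0, 0], "claw": 0},
    {"delta_pos": [0.03, -0.3, 0], "angular": [0, 0, 0], "claw": 0},
    {"delta_pos": [0.05, -0.45, 0], "angular": [0, 0, 0], "claw": 0},
    {"delta_pos": [0.066, -0.6, 0], "angular": [0, 0, 0], "claw": 0},
    {"delta_pos": [0.082, -0.72, 0], "angular": [0, 0, 0], "claw": 0}
  ]
}}

```text
time_s: 49.92
tcp_pos: [0.4843, -0.141, 0.2139]
tool_rot: [[-0.994, -0.112, -0.0], [-0.112, 0.994, 0.0], [0.0, 0.0, -1.0]]
ft_force: [-0.4, 0.5, -1.4]
width: 0.146
grip_force: 58.6
```

Emit:
{"fn": "move_arm", "kwargs": {
  "commands": [
    {"delta_pos": [0.016, -0.15, 0], "angular": [0, 0, 0], "claw": 0},
    {"delta_pos": [0.04, -0.35, 0], "angular": [0, 0, 0], "claw": 0},
    {"delta_pos": [0.06, -0.55, 0], "angular": [0, 0, 0], "claw": 0},
    {"delta_pos": [0.082, -0.72, 0], "angular": [0, 0, 0], "claw": 0},
    {"delta_pos": [0.082, -0.72, 0], "angular": [0, 0, 0], "claw": 0}
  ]
}}

```text
time_s: 50.55
tcp_pos: [0.4841, -0.2282, 0.2136]
tool_rot: [[-0.994, -0.111, -0.0], [-0.111, 0.994, 0.0], [0.0, 0.0, -1.0]]
ft_force: [0.8, 1.2, -1.9]
width: 0.148
grip_force: 58.8
```

```bash
python3 -c "
from h import *
plan((.484,-.2269,.165,-173.53))"
```

```text
t 50.55 at [ 0.4841 -0.2282  0.2136] ang -173.62 w 0.148 F [ 0.8  1.2 -1.9] J6 -129.9
(0.484, -0.2269, 0.165, -173.53) -> [-0.     0.011  0.405] turn z -0.0002
```

Emit:
{"fn": "move_arm", "kwargs": {
  "commands": [
    {"delta_pos": [0, 0.008, 0.1], "angular": [0, 0, 0], "claw": 0},
    {"delta_pos": [0, 0.008, 0.22], "angular": [0, 0, 0], "claw": 0},
    {"delta_pos": [0, 0.008, 0.34], "angular": [0, 0, 0], "claw": 0},
    {"delta_pos": [0, 0.008, 0.39], "angular": [0, 0, 0], "claw": 0},
    {"delta_pos": [0, 0.008, 0.39], "angular": [0, 0, 0], "claw": 0}
  ]
}}

```text
time_s: 51.18
tcp_pos: [0.4841, -0.2256, 0.1667]
tool_rot: [[-0.994, -0.113, -0.001], [-0.113, 0.994, 0.001], [0.001, 0.001, -1.0]]
ft_force: [0.3, -0.6, -2.7]
width: 0.146
grip_force: 58.7
```

```bash
python3 -c "
from h import *
plan((.484,-.2269,.152,-173.53))"
```

```text
t 51.17 at [ 0.4841 -0.2256  0.1667] ang -173.52 w 0.146 F [ 0.3 -0.6 -2.7] J6 -129.7
(0.484, -0.2269, 0.152, -173.53) -> [ 0.002 -0.011  0.122] turn z 0.0
```

Emit:
{"fn": "move_arm", "kwargs": {
  "commands": [
    {"delta_pos": [0, -0.006, 0.03], "angular": [0, 0, 0], "claw": 0},
    {"delta_pos": [0, -0.008, 0.06], "angular": [0, 0, 0], "claw": 0},
    {"delta_pos": [0, -0.008, 0.09], "angular": [0, 0, 0], "claw": 0},
    {"delta_pos": [0, -0.008, 0.12], "angular": [0, 0, 0], "claw": 0},
    {"delta_pos": [0, -0.008, 0.12], "angular": [0, 0, 0], "claw": 0}
  ]
}}

```text
time_s: 51.8
tcp_pos: [0.4842, -0.2267, 0.1524]
tool_rot: [[-0.994, -0.113, -0.0], [-0.113, 0.994, 0.0], [0.0, 0.0, -1.0]]
ft_force: [0.1, -0.1, -2.7]
width: 0.146
grip_force: 58.7
```

```bash
python3 -c "
from h import *
plan((.484,-.2269,.151,-173.53))"
```

```text
t 51.8 at [ 0.4842 -0.2267  0.1524] ang -173.53 w 0.146 F [ 0.1 -0.1 -2.7] J6 -129.8
(0.484, -0.2269, 0.151, -173.53) -> [ 0.002 -0.001  0.012] turn z -0.0
```

It has gone past the coaming without contact. I'll lower the last millimetre, release, rise and back off.

Emit:
{"fn": "move_arm", "kwargs": {
  "commands": [
    {"delta_pos": [0, 0, 0.008], "angular": [0, 0, 0], "claw": 0},
    {"delta_pos": [0, 0, 0.015], "angular": [0, 0, 0], "claw": 0},
    {"delta_pos": [0, 0, 0.015], "angular": [0, 0, 0], "claw": 0.2},
    {"delta_pos": [0, 0, 0.015], "angular": [0, 0, 0], "claw": 0.4},
    {"delta_pos": [0, 0, 0.015], "angular": [0, 0, 0], "claw": 0.6}
  ]
}}

```text
time_s: 52.42
tcp_pos: [0.4844, -0.2268, 0.151]
tool_rot: [[-0.994, -0.113, 0.0], [-0.113, 0.994, -0.0], [-0.0, -0.0, -1.0]]
ft_force: [0.6, -0.6, -0.7]
width: 0.593
grip_force: 0.0
```

Emit:
{"fn": "move_arm", "kwargs": {
  "commands": [
    {"delta_pos": [0, 0, -0.1], "angular": [0, 0, 0], "claw": 0.6},
    {"delta_pos": [0, 0, -0.3], "angular": [0, 0, 0], "claw": 0.6},
    {"delta_pos": [0, 0, -0.6], "angular": [0, 0, 0], "claw": 0.6},
    {"delta_pos": [0, 0, -0.8], "angular": [0, 0, 0], "claw": 0.6},
    {"delta_pos": [0, 0, -0.8], "angular": [0, 0, 0], "claw": 0.6}
  ]
}}

```text
time_s: 53.05
tcp_pos: [0.4849, -0.2271, 0.2495]
tool_rot: [[-0.994, -0.113, 0.003], [-0.113, 0.994, -0.002], [-0.003, -0.002, -1.0]]
ft_force: [0.8, 0.4, -0.2]
width: 0.603
grip_force: 0.0
```

Emit:
{"fn": "move_arm", "kwargs": {
  "commands": [
    {"delta_pos": [0.2, 0.25, 0], "angular": [0, 0, 0], "claw": 0.6},
    {"delta_pos": [0.4, 0.5, 0], "angular": [0, 0, 0], "claw": 0.6},
    {"delta_pos": [0.6, 0.75, 0], "angular": [0, 0, 0], "claw": 0.6},
    {"delta_pos": [0.8, 1, 0], "angular": [0, 0, 0], "claw": 0.6},
    {"delta_pos": [0.8, 1, 0], "angular": [0, 0, 0], "claw": 0.6}
  ]
}}

```text
time_s: 53.68
tcp_pos: [0.3742, -0.1171, 0.247]
tool_rot: [[-0.994, -0.114, 0.001], [-0.114, 0.994, -0.0], [-0.001, -0.0, -1.0]]
ft_force: [0.3, -0.7, 0.3]
width: 0.596
grip_force: 0.0
```

Emit:
{"fn": "move_arm", "kwargs": {
  "commands": [
    {"delta_pos": [0, 0.25, 0], "angular": [0, 0, 0], "claw": 0.6},
    {"delta_pos": [0, 0.5, 0], "angular": [0, 0, 0], "claw": 0.6},
    {"delta_pos": [0, 0.75, 0], "angular": [0, 0, 0], "claw": 0.6},
    {"delta_pos": [0, 1, 0], "angular": [0, 0, 0], "claw": 0.6},
    {"delta_pos": [0, 1, 0], "angular": [0, 0, 0], "claw": 0.6}
  ]
}}

```text
time_s: 54.3
tcp_pos: [0.362, 0.0019, 0.2467]
tool_rot: [[-0.993, -0.115, -0.0], [-0.115, 0.993, 0.0], [0.0, 0.0, -1.0]]
ft_force: [0.2, 0.3, -0.9]
width: 0.602
grip_force: 0.0
```

```bash
python3 -c "
from h import *
s=snap('top'); a=s['img']
cv2.imwrite('pics/t6.png',cv2.resize(a[205:325,130:430],None,fx=2.66,fy=4,interpolation=cv2.INTER_CUBIC))
s=snap('scene','s6.png')
plan()"
```

```text
t 54.4 at [0.3622 0.0006 0.2467] ang -173.49 w 0.602 F [-0.5  0.3  0.8] J6 -108.6
```

View pics/t6.png

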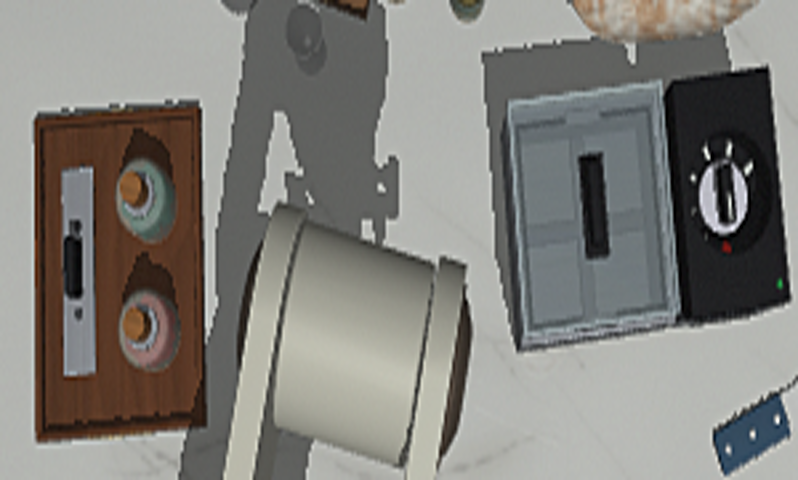

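View pics/s6.png

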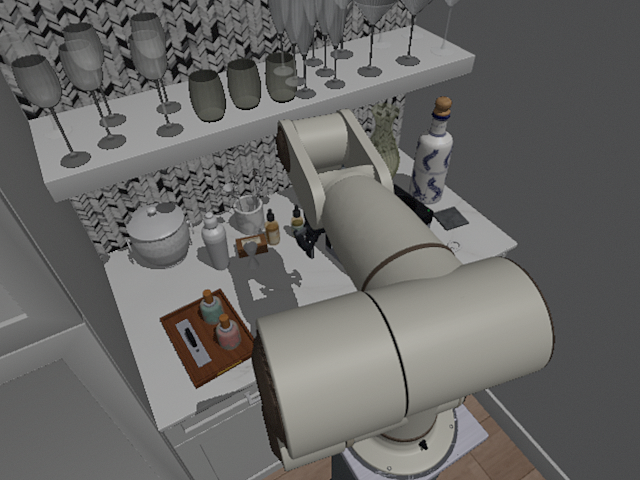

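The cover is seated exactly as at the start, with its fin at (594,205). The bar is flat at (78,270) and both jars stand upright on the tray.

```bash
python3 -c "
from h import *
print(ctrl.finish_job())"
```

```text
the job is handed in; nothing more can be done
None
```

I handed the job in at about 54 s: the thermostat is off, the hold-down bar is flat on the tray with both jars (olive and cherry) upright beside it, and the cover is back down over the empty bin. The last pictures showed all of this, but the hand-in returned no verdict.

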